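Clear the luthier's bench: jars to the tray, cartons to the slanted rack

ROBOT

A 6-joint arm with a two-finger parallel gripper is mounted at the origin on the work surface. World frame = base frame: x ahead of the robot, y to its left, z up, the work surface at z = 0. Lengths are in m, angles in degrees, forces in N, time in s.
With the tool pointing down it reaches from about 0.4 to 0.825 m from the base axis. Payload 7 kg.
Tool frame: the origin (TCP) lies midway between the tips of the shut fingers; the grasp point (between the pads) lies 19 mm behind it (r.grasp_offset is the distance from the TCP to the grasp point, in m); z points along the fingers, x is the direction in which the jaws open and shut, and the axes are right-handed (so a half turn about z gives the same grasp; the last joint's range is limited). The gripper opens to 88 mm and grips with 3 to 60 N. Pads are 19 mm wide; open, the fingers measure 130 mm over their backs; the gripper's body (78 mm by 193 mm) begins 47 mm behind the grasp point.
Start: joints at [83.199, 20.546, 0.682, 0, -70.136, -16.507], TCP at [0.267, 0.62, 0.227] pointing down, gripper open.
Joint ranges: [-176.03, 176.03], [-82.01, 121.73], [-58.28, 71.71], [-173.87, 95.51], [-174.79, -0.11], [-173.66, 173.66]. Speed limits (degrees/s): [136.94, 136.94, 172.46, 180, 180, 180].

INTERFACE

Orientations are given as [roll, pitch, yaw] about the fixed x, y, z axes, in that order (R = Rz(yaw) Ry(pitch) Rx(roll)).
In Python, from plant import r gives the robot as it stands.
- The arm moves only by the tool step_arm, never from a script. Its argument "deltas" is a list of rows, each a list of 7 numbers: the turn, a rotation vector about the tool's x, y, z in rad, then the shift along the tool's x, y, z in mm, then the opening, from -1 (shut) to 1 (fully open), so that 0 is half open. In form: [[ax, ay, az, x, y, z, grip], ...]. A call has 1 to 10 rows; each row shifts and turns the pose as measured when the row begins, along the tool's axes as they then stand; what a row does not reach is not made up. A row lasts 1/10 s, in which the tool goes at most 50 mm and 8.59 degrees, less where a joint would pass 70% of its speed; a pose out of reach is approached as far as the arm can. A call with a gripper value outside its range is refused whole. The fingers move at their own pace and stop on an object; "squeeze" is the grip in N (left out, the last holds). Time passes only in rows, so rows that do not move let the fingers close. It gives the time, the measured TCP pose, the force and the opening at its end, in the units of the state.
- r.get_state(): the state, without advancing time (a new reading comes with each control period).
- r.capture(name): name is "scene" or "top" or "wrist"; returns the picture (384x512x3 uint8, red, green, blue); there is no depth.
- r.camera_info(name): a dict with "vertical_fov" (degrees; the focal length in pixels is half the picture's height over the tangent of half this angle, whatever the lens; pixels are square), "cx", "cy" (the principal point, pixels), "view" (4x4, takes a point from world to camera coordinates). Camera axes: x right, y down, z forward; pixel columns grow to the right and rows downward; lengths in m; the calibration is good to about 2 mm. A picture is of the moment at which its call begins: read the wrist's pose just before it. camera_info takes no time and is no camera call; for the wrist camera it gives the pose at the moment of the call.
- r.close_job(): hands the job in, once; it reports no verdict.
The state is a dict: "time_s": time; "joints": joint angles; "qd": joint speeds; "joint_torque": joint torques, N m; "tcp_pos": TCP position; "eef_rot": TCP orientation; "contact_force": force on the tool from outside, world axes, zero at the start; "moment": the same for the moment, N m; "gripper_width": finger opening in m.
Only numpy, scipy, OpenCV 4.12 (cv2) and the standard library are available. Lean on these libraries where they do the work, as an engineer would, in place of code of your own. Each camera call takes 0.05 s, during which the arm holds its last target.

TASK

Clear the bench for the next instrument. First stand every amber varnish jar upright on the floor of the steel drip tray, without tipping any of them; only then stack all the hardware cartons in one pile on the slanted floor of the plywood rack, each lying flat with its length along the slope, its end right up against the backstop, and squarely in the middle of the rack's width. Leave the other tools on the bench where they are.

Things in the scene. Friction and masses are not known exactly. Their poses are not given: they have to be found in the camera images.
- cradle: Cradle of the fixed plywood rack: floor board 150 x 130 mm sloping 17 deg, backstop square to it at its low end, as wide and 150 mm high; no sides. Origin: on the floor's top face in the corner with the backstop, mid-width, 37 mm above the bench. x: up the slope, away from the backstop; y: across the width; z: square to the floor, leaning back over the backstop. Foot 170 x 130 mm.
- tray: Flat steel drip tray with a low rim, 270 mm (x) by 110 mm (y) outside, fixed to the bench; walls and floor 4 mm thick, rim 12 mm above the bench. Origin: centre of its underside, on the bench; z up.
- box_a_center (a point): Centre of a closed cardboard carton of instrument hardware with a blue band round it, 110 mm (x) by 55 mm (y) by 40 mm high (z), about 0.25 kg; all cartons are the same size. It starts flat on the bench with the black-capped jar standing on it; always present.
- box_b_center (a point): Centre of a closed cardboard carton of instrument hardware with a red band round it, 110 mm (x) by 55 mm (y) by 40 mm high (z), about 0.25 kg; all cartons are the same size. It starts flat on the bench; may be absent.
- box_c_center (a point): Centre of a closed cardboard carton of instrument hardware with a green band round it, 110 mm (x) by 55 mm (y) by 40 mm high (z), about 0.25 kg; all cartons are the same size. It starts flat on the bench; may be absent.
- box_d_center (a point): Centre of a closed cardboard carton of instrument hardware with a yellow band round it, 110 mm (x) by 55 mm (y) by 40 mm high (z), about 0.25 kg; all cartons are the same size. It starts flat on the bench; may be absent.
- jar_1_center (a point): Centre (half-way up) of a closed amber glass varnish jar with a black cap, 54 mm in diameter up to 55 mm above its foot, narrower above, 85 mm high, about 0.2 kg, z up. It starts standing on top of the blue-banded carton; always present.
- jar_2_center (a point): Centre (half-way up) of a closed amber glass varnish jar with a white cap, 54 mm in diameter up to 55 mm above its foot, narrower above, 85 mm high, about 0.2 kg, z up. It starts standing on the bench; may be absent.
- jar_3_center (a point): Centre (half-way up) of a closed amber glass varnish jar with a red cap, 54 mm in diameter up to 55 mm above its foot, narrower above, 85 mm high, about 0.2 kg, z up. It starts standing on the bench; may be absent.
- wax_tin: Bystander, to be left alone: a flat round metal tin, 48 mm across, 22 mm high. Origin: on its underside.
- bridge_blank: Bystander, to be left alone: a dark wooden blank 60 x 28 x 12 mm. Origin: on its underside.
- plane: Bystander, to be left alone: a hand plane, 160 mm long. Origin: on its underside.
- mallet: Bystander, to be left alone: a wooden-headed mallet lying down. Origin: on its underside.
- driver: Bystander, to be left alone: a screwdriver lying down. Origin: on its underside.
- sanding_block: Bystander, to be left alone: a cork-faced sanding block 45 x 90 x 38 mm. Origin: on its underside.

How it is judged (in metres and radians):
On the way, in this order (a step that is already met when the one before it is completed fails the run):
1. all jars stand upright in the tray, let go, before any carton is in the rack (x of jar_1_center in the frame of tray between -0.112 and 0.112 m and y of jar_1_center in the frame of tray between -0.032 and 0.032 m and z of jar_1_center in the frame of tray between 0.038 and 0.055 m and angle between each of jar_1_center, jar_2_center, jar_3_center's own z axis and vertical below 0.1 rad and x of jar_2_center in the frame of tray between -0.112 and 0.112 m and y of jar_2_center in the frame of tray between -0.032 and 0.032 m and z of jar_2_center in the frame of tray between 0.038 and 0.055 m and x of jar_3_center in the frame of tray between -0.112 and 0.112 m and y of jar_3_center in the frame of tray between -0.032 and 0.032 m and z of jar_3_center in the frame of tray between 0.038 and 0.055 m and contact force between each of jar_1, jar_2, jar_3 and the fingers below 0.3 N), for 0.2 s.
2. a first carton lies in the rack against the backstop, let go (((x of box_a_center in the frame of cradle between 0.045 and 0.063 m and y of box_a_center in the frame of cradle between -0.018 and 0.018 m and z of box_a_center in the frame of cradle between 0.012 and 0.155 m and angle between the z axis of box_a_center and the z axis of cradle, either way round below 0.1 rad and angle between the x axis of box_a_center and the x axis of cradle, either way round below 0.17 rad and contact force between box_a and the fingers below 0.3 N) or (x of box_b_center in the frame of cradle between 0.045 and 0.063 m and y of box_b_center in the frame of cradle between -0.018 and 0.018 m and z of box_b_center in the frame of cradle between 0.012 and 0.155 m and angle between the z axis of box_b_center and the z axis of cradle, either way round below 0.1 rad and angle between the x axis of box_b_center and the x axis of cradle, either way round below 0.17 rad and contact force between box_b and the fingers below 0.3 N) or (x of box_c_center in the frame of cradle between 0.045 and 0.063 m and y of box_c_center in the frame of cradle between -0.018 and 0.018 m and z of box_c_center in the frame of cradle between 0.012 and 0.155 m and angle between the z axis of box_c_center and the z axis of cradle, either way round below 0.1 rad and angle between the x axis of box_c_center and the x axis of cradle, either way round below 0.17 rad and contact force between box_c and the fingers below 0.3 N) or (x of box_d_center in the frame of cradle between 0.045 and 0.063 m and y of box_d_center in the frame of cradle between -0.018 and 0.018 m and z of box_d_center in the frame of cradle between 0.012 and 0.155 m and angle between the z axis of box_d_center and the z axis of cradle, either way round below 0.1 rad and angle between the x axis of box_d_center and the x axis of cradle, either way round below 0.17 rad and contact force between box_d and the fingers below 0.3 N))), for 0.2 s.
3. all cartons are stacked in the rack against the backstop, let go (x of box_a_center in the frame of cradle between 0.045 and 0.063 m and y of box_a_center in the frame of cradle between -0.018 and 0.018 m and z of box_a_center in the frame of cradle between 0.012 and 0.155 m and angle between the z axis of each of box_a_center, box_b_center, box_c_center, box_d_center and the z axis of cradle, either way round below 0.1 rad and angle between the x axis of each of box_a_center, box_b_center, box_c_center, box_d_center and the x axis of cradle, either way round below 0.17 rad and x of box_b_center in the frame of cradle between 0.045 and 0.063 m and y of box_b_center in the frame of cradle between -0.018 and 0.018 m and z of box_b_center in the frame of cradle between 0.012 and 0.155 m and x of box_c_center in the frame of cradle between 0.045 and 0.063 m and y of box_c_center in the frame of cradle between -0.018 and 0.018 m and z of box_c_center in the frame of cradle between 0.012 and 0.155 m and x of box_d_center in the frame of cradle between 0.045 and 0.063 m and y of box_d_center in the frame of cradle between -0.018 and 0.018 m and z of box_d_center in the frame of cradle between 0.012 and 0.155 m and contact force between each of box_a, box_b, box_c, box_d and the fingers below 0.3 N), for 0.2 s.
At the end, for the whole second after the job is handed in: Every jar stands upright (within 0.1 rad) on the tray floor inside the rim; every carton lies in one pile in the cradle, flat on the slope (within 0.1 rad) and lengthwise along it (within 0.17 rad), its end within 8 mm of the backstop, within 18 mm of the middle of the width; all let go and at rest (all of step 1 and all of step 3 and linear speed of each of jar_1, jar_2, jar_3, box_a, box_b, box_c, box_d below 0.02 m/s); the robot touches nothing.
It fails at once if a jar is tipped over (angle between any of jar_1_center, jar_2_center, jar_3_center's own z axis and vertical above 0.6 rad).
It fails at once if a bystander is pushed more than 50 mm (distance of any of wax_tin, bridge_blank, plane, mallet, driver, sanding_block from where it was at the start of the episode above 0.05 m).
Of box_b, box_c, box_d only 2 to 3 are there at a start; the rules pass over those that are not, and their reading is None.
Of jar_2, jar_3 only 1 to 2 are there at a start; the rules pass over those that are not, and their reading is None.
At some moment in a run one of box_b, box_c, box_d may be knocked a few centimetres aside while the robot is not near it.
It also fails if it takes over 210 s, if anything falls off the work surface, if the arm or the gripper's body presses on something with over 40 N, if the wrist force passes 120 N, or if a joint passes its speed limit or range.

## Working session

There is one attempt and no reset: what is moved stays moved. The work goes in short steps, Python scripts to look and compute and a tool call to move; the robot and the scene stay as the last step left them, time stands still between calls to the robot, and variables do not carry over. Pictures are saved under pics/ and viewed, and the job is handed in when it is done.

Besides the shell and the picture viewer there is one more tool, called in YAML: its name, and indented under it one key for each argument. step_arm: Moves the arm, as the interface text tells. Its arguments: {"type":"object","properties":{"deltas":{"type":"array","items":{"type":"array","items":{"type":"number"}}},"squeeze":{"type":"number"}},"required":["deltas"]}

```bash
ls; mkdir -p pics; python3 - <<'E'
from plant import r
import cv2
print(r.get_state())
for n in ["scene","top","wrist"]:
    i=r.camera_info(n); print(n,i)
    im=r.capture(n); cv2.imwrite(f"pics/{n}0.png",im[:,:,::-1])
E
```

```text
pics
{'time_s': 0.0, 'joints': array([ 8.31992296e+01,  2.05929313e+01,  6.36003307e-01, -2.15822282e-02,
       -7.01373350e+01, -1.65064083e+01]), 'qd': array([ 0.00113758,  0.03601928, -0.00195532, -0.04754835, -0.16190377,
        0.00285818]), 'joint_torque': array([ 4.29944259e-05, -5.82723427e+01,  2.93049020e+01,  6.99758381e+00,
        7.00752513e-03, -1.61427911e-04]), 'tcp_pos': array([0.26689943, 0.61946553, 0.22561815]), 'eef_rot': array([-1.79992668e+02, -9.61432785e-02, -1.13314534e+02]), 'contact_force': array([-0.18312636,  0.40613816,  0.46519035]), 'moment': array([0.00410986, 0.04650918, 0.00780163]), 'gripper_width': 0.08797474647360737}
scene {'vertical_fov': 53.73706250884357, 'cx': 257.4728939430118, 'cy': 190.6905104757647, 'view': array([[-0.81511977,  0.57901922,  0.01779047,  0.42617817],
       [ 0.42082727,  0.61296978, -0.66870955, -0.20094413],
       [-0.3981007 , -0.53759166, -0.74331087,  1.5014749 ],
       [ 0.        ,  0.        ,  0.        ,  1.        ]])}
top {'vertical_fov': 43.99161305245015, 'cx': 249.98674948251082, 'cy': 196.3192366583538, 'view': array([[-0.00662849, -0.99978922, -0.01943134,  0.05754854],
       [-0.98377353,  0.01000389, -0.17913558,  0.56370622],
       [ 0.17929222,  0.01792864, -0.98363248,  1.10448725],
       [ 0.        ,  0.        ,  0.        ,  1.        ]])}
wrist {'vertical_fov': 70.32624043584603, 'cx': 250.40126354682943, 'cy': 194.22224593887614, 'view': array([[-0.39576835, -0.91834911,  0.00152445,  0.67399491],
       [-0.87447594,  0.37736685,  0.30477218, -0.03819161],
       [-0.28046254,  0.11928609, -0.95242406,  0.39199828],
       [ 0.        ,  0.        ,  0.        ,  1.        ]])}
```

View pics/scene0.png

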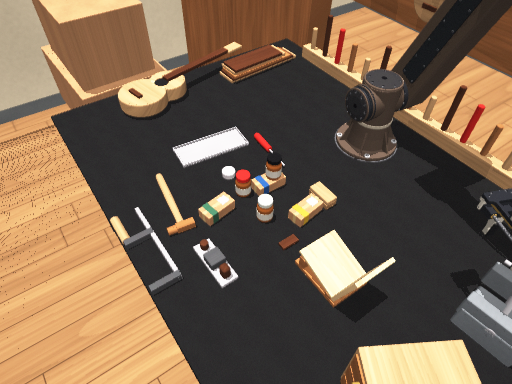

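View pics/top0.png

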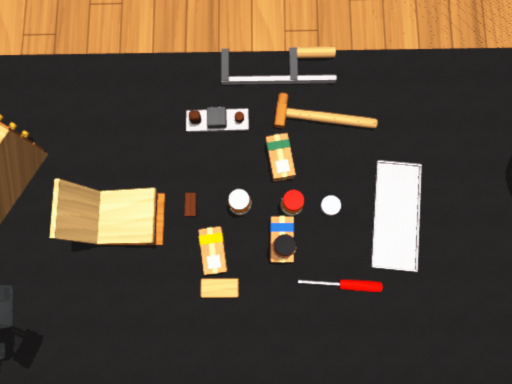

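View pics/wrist0.png

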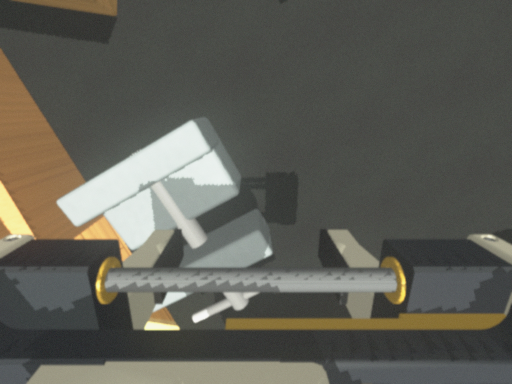

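The scene shows three cartons: blue with the black-capped jar, green and yellow (no red), plus white- and red-capped jars. The tray is on the right of the top view, at about (397,215). The rack is on the left, with its backstop at about col 75. I'll enlarge the top view to measure.

```bash
cat > h.py <<'E'
import numpy as np, cv2
from plant import r
from scipy.spatial.transform import Rotation as R
def cam(n):
    i=r.camera_info(n); f=192/np.tan(np.radians(i["vertical_fov"]/2))
    return f,i["cx"],i["cy"],np.array(i["view"])
def ray(c,u,v):
    f,cx,cy,V=c; d=V[:3,:3].T@np.array([(u-cx)/f,(v-cy)/f,1.]); o=-V[:3,:3].T@V[:3,3]; return o,d
def atz(c,u,v,z):
    o,d=ray(c,u,v); return o+d*(z-o[2])/d[2]
def proj(c,P):
    f,cx,cy,V=c; P=np.atleast_2d(P); q=P@V[:3,:3].T+V[:3,3]; return np.c_[f*q[:,0]/q[:,2]+cx,f*q[:,1]/q[:,2]+cy]
def crop(im,u0,v0,u1,v1,k,name):
    cv2.imwrite("pics/"+name,cv2.resize(im[v0:v1,u0:u1,::-1],None,fx=k,fy=k,interpolation=cv2.INTER_CUBIC))
E
python3 - <<'E'
import cv2
im=cv2.imread("pics/top0.png")
for n,(u0,v0,u1,v1) in dict(L=(40,150,240,300),M=(190,125,390,275),T=(240,150,440,300)).items():
    cv2.imwrite(f"pics/top0{n}.png",cv2.resize(im[v0:v1,u0:u1],None,fx=4,fy=4,interpolation=cv2.INTER_CUBIC))
im=cv2.imread("pics/scene0.png")
cv2.imwrite("pics/scene0z.png",cv2.resize(im[120:310,150:400],None,fx=3,fy=3,interpolation=cv2.INTER_CUBIC))
E
```

```text
(no output)
```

View pics/top0L.png

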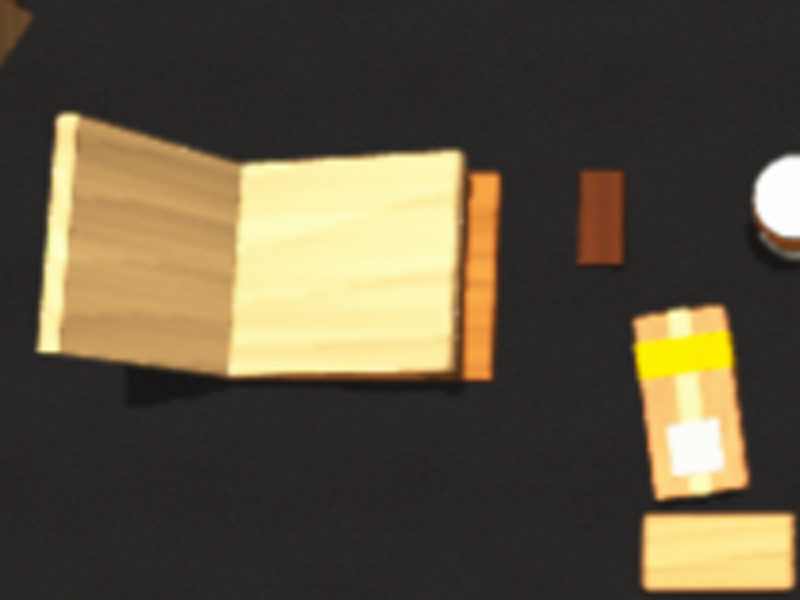

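View pics/top0T.png

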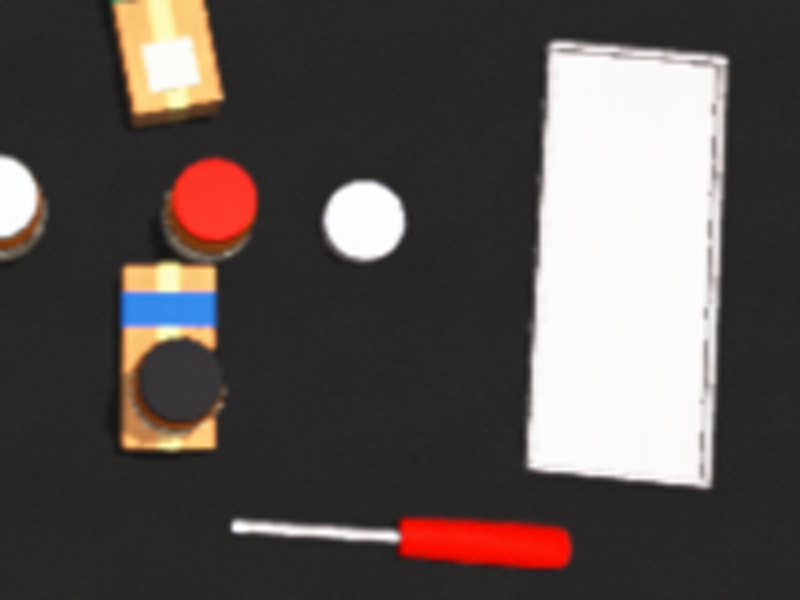

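View pics/scene0z.png

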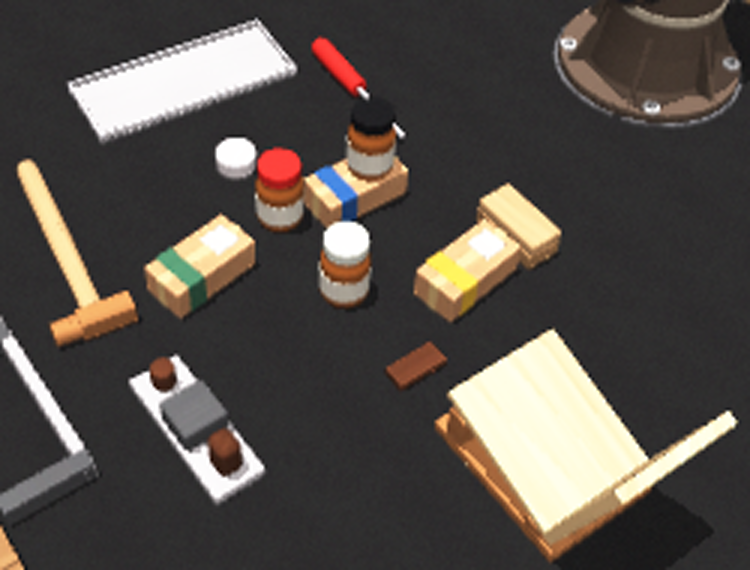

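```bash
python3 - <<'E'
import cv2
im=cv2.imread("pics/top0.png")
u0,v0,u1,v1=200,120,310,200
cv2.imwrite(f"pics/top0G.png",cv2.resize(im[v0:v1,u0:u1],None,fx=7,fy=7,interpolation=cv2.INTER_CUBIC))
E
cat > m1.py <<'E'
from h import *
c=cam("top")
def px(U,V,u0,v0,k=4): return (U+.5)/k-.5+u0,(V+.5)/k-.5+v0
def L(U,V):return px(U,V,40,150)
def T(U,V):return px(U,V,240,150)
im=cv2.imread("pics/top0.png")
hsv=cv2.cvtColor(im,cv2.COLOR_BGR2HSV)
for n,p,z in [("black",T(180,380),.125),("red",T(214,200),.085),("white",(239,198),.085)]: print(n,atz(c,*p,z).round(4))
def rect(n,P,z):
    W=np.array([atz(c,*p,z)[:2] for p in P]); (cx,cy),(w,h),a=cv2.minAreaRect((W*1000).astype(np.float32))
    e=W[3]-W[0]+W[2]-W[1]; f=W[1]-W[0]+W[2]-W[3]
    print(n,W.mean(0).round(4),"len",np.linalg.norm(e)/2,np.linalg.norm(f)/2,"dir long",np.degrees(np.arctan2(e[1],e[0])).round(1),np.degrees(np.arctan2(f[1],f[0])).round(1))
rect("yellow",[L(634,317),L(724,306),L(748,487),L(656,499)],.04)
rect("blue",[T(121,266),T(216,266),T(216,448),T(121,448)],.04)
rect("tray",[T(549,41),T(728,57),T(711,487),T(527,468)],.012)
A=[atz(c,*L(242,163),.037),atz(c,*L(228,376),.037),atz(c,*L(463,151),.0809),atz(c,*L(449,374),.0809)]
A=np.array(A);print(A.round(4)); o=(A[0]+A[1])/2; x=(A[2]+A[3])/2-o; print("cradle",o,np.linalg.norm(x),np.degrees(np.arctan2(x[1],x[0])), np.linalg.norm(A[0]-A[1]),np.linalg.norm(A[2]-A[3]),np.degrees(np.arctan2(*(A[1]-A[0])[1::-1])))
E
python3 m1.py
```

```text
black [ 0.4405 -0.0251  0.125 ]
red [ 0.5491 -0.0493  0.085 ]
white [0.5543 0.0782 0.085 ]
yellow [0.4357 0.1449] len 0.11004540773650122 0.05525849760194459 dir long -172.3 -83.3
blue [ 0.4615 -0.023 ] len 0.10986419515820903 0.05727226991859833 dir long 178.9 -90.5
tray [ 0.5221 -0.311 ] len 0.26977700071133276 0.11199039031307328 dir long 173.9 -96.1
[[0.5856 0.4253 0.037 ]
 [0.4536 0.4272 0.037 ]
 [0.5828 0.278  0.0809]
 [0.45   0.2823 0.0809]]
cradle [0.5195778 0.4262731 0.037    ] 0.15261921524950894 -91.25182102284012 0.1320604862593065 0.13289756510080272 179.1572559304566
```

View pics/top0G.png

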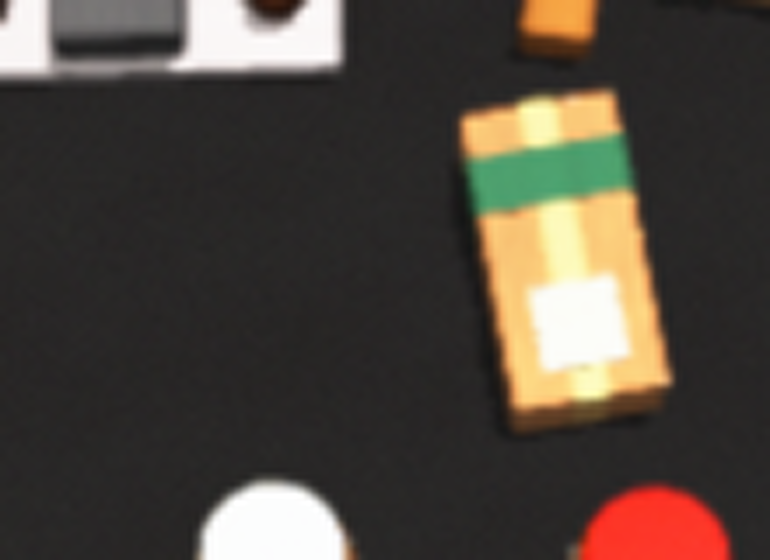

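```bash
cat >> h.py <<'E'
def go(p,rpy):
    "remaining turn (rad, tool) and shift (mm): now, and shift after turning first"
    s=r.get_state(); A=R.from_euler('xyz',s["eef_rot"],degrees=True); B=R.from_euler('xyz',rpy,degrees=True)
    d=np.array(p)-s["tcp_pos"]; rv=(A.inv()*B).as_rotvec()
    print("t",round(s["time_s"],2),"turn",rv.round(3),"shift now",(A.inv().apply(d)*1000).round(1),"after turn",(B.inv().apply(d)*1000).round(1),"w",round(s["gripper_width"],4),"F",s["contact_force"].round(1))
E
python3 - <<'E'
from h import *
go([.4405,-.0251,.19],[180,0,-90])
exec(open("m1.py").read().split("rect(\"yellow")[0].replace("from h import *",""))
def G(U,V):return px(U,V,200,120,7)
rect("green",[G(461,117),G(616,91),G(669,380),G(511,408)],.04)
E
```

```text
t 0.15 turn [ 0.    -0.001 -0.407] shift now [ 523.3 -414.5   36.5] after turn [ 644.7 -173.6   35.8] w 0.0876 F [-0.5 -0.4 -0.2]
black [ 0.4405 -0.0251  0.125 ]
red [ 0.5491 -0.0493  0.085 ]
white [0.5543 0.0782 0.085 ]
green [ 0.6703 -0.0229] len 0.10811042655130546 0.05660686143610249 dir long -171.3 -80.6
```

step_arm:
  deltas:
    - [0,0,-0.136,0,0,0,1]
    - [0,0,-0.136,0,0,0,1]
    - [0,0,-0.135,0,0,0,1]
  squeeze: 20

```text
time_s: 0.45
tcp_pos: [0.2667, 0.619, 0.2245]
eef_rot: [179.9, -0.2, -89.3]
contact_force: [-0.5, -0.4, 0.7]
gripper_width: 0.0877
```

step_arm:
  deltas:
    - [0,0,0,47,-12.6,0,1]
    - [0,0,0,47,-12.6,0,1]
    - [0,0,0,47,-12.6,0,1]
    - [0,0,0,47,-12.6,0,1]
    - [0,0,0,47,-12.6,0,1]
    - [0,0,0,47,-12.6,0,1]
    - [0,0,0,47,-12.6,0,1]
    - [0,0,0,47,-12.6,0,1]
    - [0,0,0,47,-12.6,0,1]
    - [0,0,0,47,-12.6,0,1]

```text
time_s: 1.45
tcp_pos: [0.4005, 0.1414, 0.223]
eef_rot: [179.9, -0.5, -88.5]
contact_force: [1.8, 0.5, 0.2]
gripper_width: 0.0876
```

```bash
python3 - <<'E'
from h import *
go([.4405,-.0251,.19],[180,0,-90])
crop(r.capture("wrist"),0,0,512,384,1,"w1.png")
E
```

```text
t 1.45 turn [ 0.001 -0.008  0.026] shift now [167.2 -35.7  34.3] after turn [166.5 -40.   33. ] w 0.0876 F [1.8 0.5 0.2]
```

View pics/w1.png

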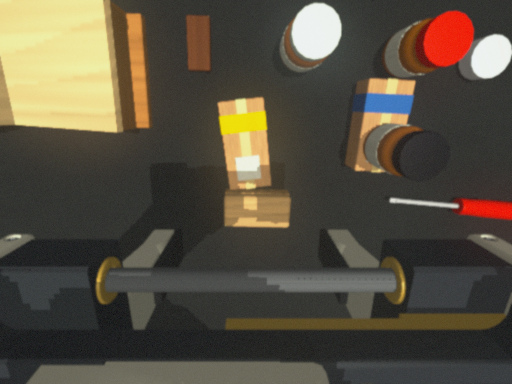

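```bash
python3 - <<'E'
from h import *
c=cam("wrist")
for n,p,z in [("black",(420,154),.125),("red",(447,40),.085),("white",(316,31),.085)]: print(n,atz(c,*p,z).round(4))
E
```

```text
black [ 0.4448 -0.025   0.125 ]
red [ 0.5497 -0.0531  0.085 ]
white [0.5542 0.075  0.085 ]
```

step_arm:
  deltas:
    - [0,0,0.015,42,-10,0,1]
    - [0,0,0.011,42,-10,0,1]
    - [0,0,0,42,-10,5,1]
    - [0,0,0,40,-10,25,1]

```text
time_s: 1.9
tcp_pos: [0.4443, -0.0337, 0.1975]
eef_rot: [-179.6, -0.4, -90.0]
contact_force: [1.0, -0.3, -0.8]
gripper_width: 0.0875
```

```bash
python3 - <<'E'
from h import *
go([.4405,-.0251,.068],[180,0,-90])
crop(r.capture("wrist"),0,0,512,384,1,"w2.png")
E
```

```text
t 1.9 turn [-0.006 -0.006 -0.   ] shift now [ -9.4   4.7 129.4] after turn [ -8.6   3.8 129.5] w 0.0875 F [ 1.  -0.3 -0.8]
```

View pics/w2.png

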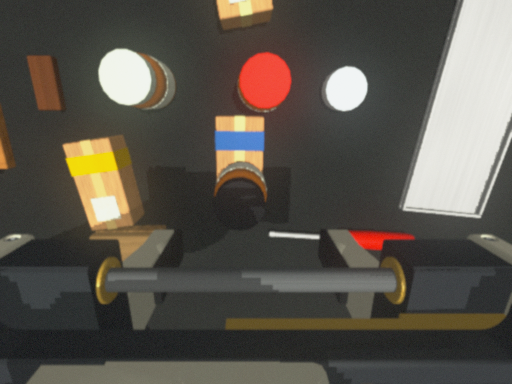

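step_arm:
  deltas:
    - [-0.006,-0.006,0,-8.5,3,20,1]
    - [0,0,0,0,0,40,1]
    - [0,0,0,0,0,35,1]
    - [0,0,0,0,0,20,1]

```text
time_s: 2.35
tcp_pos: [0.4391, -0.0338, 0.0748]
eef_rot: [179.8, -0.1, -90.8]
contact_force: [-0.7, -0.3, -0.2]
gripper_width: 0.0878
```

```bash
python3 - <<'E'
from h import *
go([.4415,-.0251,.068],[180,0,-90])
E
```

```text
t 2.35 turn [ 0.004 -0.001 -0.013] shift now [-8.8 -2.3  6.8] after turn [-8.7 -2.4  6.8] w 0.0878 F [-0.7 -0.3 -0.2]
```

step_arm:
  deltas:
    - [0.004,0,-0.01,-8.5,-2,6,1]
    - [0,0,0,0,0,0,1]

```text
time_s: 2.55
tcp_pos: [0.4393, -0.0256, 0.0661]
eef_rot: [179.7, -0.2, -90.2]
contact_force: [0.4, 0.0, 0.3]
gripper_width: 0.088
```

```bash
python3 - <<'E'
from h import *
go([.4415,-.0251,.068],[180,0,-90])
crop(r.capture("wrist"),0,0,512,384,1,"w3.png")
E
```

```text
t 2.55 turn [ 0.005 -0.003 -0.004] shift now [-0.5 -2.2 -1.9] after turn [-0.5 -2.2 -1.9] w 0.088 F [0.4 0.  0.3]
```

View pics/w3.png

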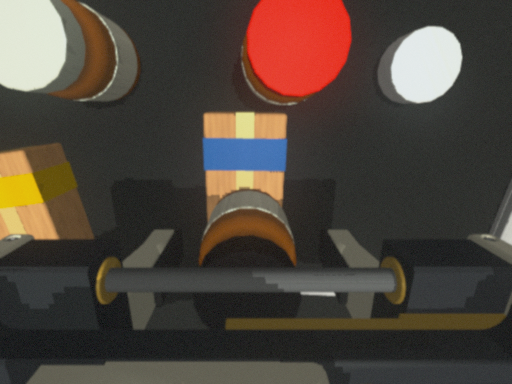

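step_arm:
  deltas:
    - [0.004,0,0,-0.5,-3,0,1]
    - [0,0,0,0,0,0,-1]
    - [0,0,0,0,0,0,-1]
    - [0,0,0,0,0,0,-1]
    - [0,0,0,0,0,0,-1]
    - [0,0,0,0,0,0,-1]
  squeeze: 20

```text
time_s: 3.2
tcp_pos: [0.4456, -0.0237, 0.0708]
eef_rot: [-179.6, -0.0, -90.1]
contact_force: [-0.2, -0.1, -2.4]
gripper_width: 0.0533
```

step_arm:
  deltas:
    - [0,0,0,0,0,-20,-1]
    - [0,0,0,0,0,-30,-1]
    - [0,0,0.05,20,0,0,-1]
    - [0,0,0.056,40,0,0,-1]
    - [0,0,0,45,0,0,-1]
    - [0,0,0,45,0,0,-1]
    - [0,0,0,45,0,0,-1]
    - [0,0,0,30,0,0,-1]
    - [0,0,0,15,0,0,-1]
    - [0,0,0,0,0,0,-1]

```text
time_s: 4.2
tcp_pos: [0.42, -0.2711, 0.1213]
eef_rot: [-179.8, 0.1, -96.3]
contact_force: [-0.2, 0.9, -1.9]
gripper_width: 0.0533
```

```bash
python3 - <<'E'
from h import *
go([.4425,-.3025,.038],[180,0,-96.1])
E
```

```text
t 4.2 turn [-0.004  0.001 -0.004] shift now [ 28.9 -25.5  83.3] after turn [ 28.9 -25.8  83.3] w 0.0533 F [-0.2  0.9 -1.9]
```

step_arm:
  deltas:
    - [0,0,0,28,-25,0,-1]
    - [0,0,0,0,0,30,-1]
    - [0,0,0,0,0,25,-1]
    - [0,0,0,0,0,10,-1]
    - [0,0,0,0,0,0,-1]

```text
time_s: 4.7
tcp_pos: [0.4423, -0.3011, 0.0542]
eef_rot: [-179.8, 0.1, -96.4]
contact_force: [-0.4, -0.3, -1.9]
gripper_width: 0.0538
```

```bash
python3 - <<'E'
from h import *
go([.4425,-.3025,.038],[180,0,-96.1])
crop(r.capture("top"),180,100,440,295,3,"t1.png")
E
```

```text
t 4.7 turn [-0.004  0.002 -0.006] shift now [ 1.4 -0.3 16.2] after turn [ 1.4 -0.3 16.2] w 0.0538 F [-0.4 -0.3 -1.9]
```

View pics/t1.png

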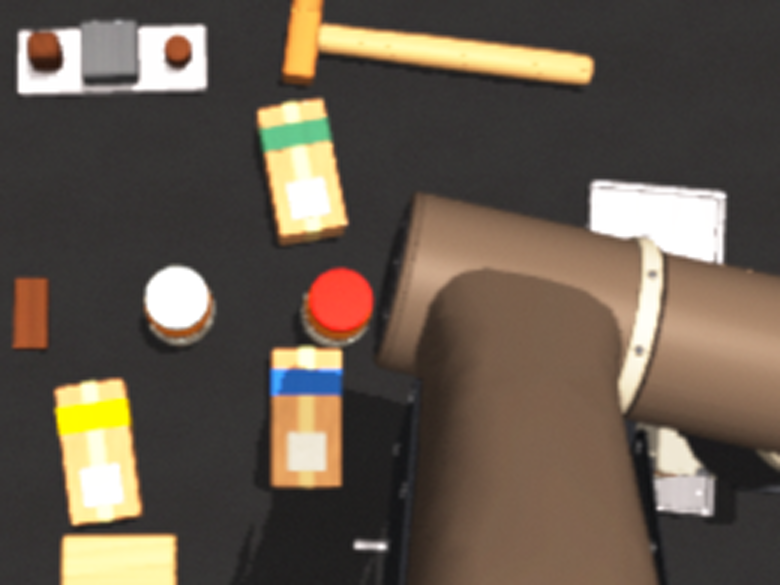

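step_arm:
  deltas:
    - [0,0,0,1.4,0,12,-1]
    - [0,0,0,0,0,5,-1]
    - [0,0,0,0,0,2,-1]
    - [0,0,0,0,0,0,-1]

```text
time_s: 5.15
tcp_pos: [0.4446, -0.3024, 0.0374]
eef_rot: [-179.5, 0.0, -96.3]
contact_force: [0.8, 0.5, -1.8]
gripper_width: 0.0535
```

step_arm:
  deltas:
    - [-0.005,0,0,0,0,2,-1]
    - [0,0,0,0,0,1,-1]
    - [0,0,0,0,0,0,-1]

```text
time_s: 5.45
tcp_pos: [0.4453, -0.3025, 0.0351]
eef_rot: [-179.7, 0.0, -96.3]
contact_force: [0.0, 0.6, -1.4]
gripper_width: 0.0537
```

step_arm:
  deltas:
    - [0,0,0,0,0,1.5,-1]
    - [0,0,0,0,0,1,-1]
    - [0,0,0,0,0,0,-1]

```text
time_s: 5.75
tcp_pos: [0.4456, -0.3027, 0.0353]
eef_rot: [-179.6, -0.0, -96.3]
contact_force: [-0.1, -0.1, -2.0]
gripper_width: 0.0535
```

step_arm:
  deltas:
    - [0,0,0,0,1,3,-1]
    - [0,0,0,0,0,1,-1]

```text
time_s: 5.95
tcp_pos: [0.4461, -0.3029, 0.0343]
eef_rot: [-179.4, -0.1, -96.2]
contact_force: [-3.0, 3.1, 7.8]
gripper_width: 0.0533
```

step_arm:
  deltas:
    - [0,0,0,0,0,0,1]
    - [0,0,0,0,0,0,1]
    - [0,0,0,0,0,0,1]
    - [0,0,0,0,0,-15,1]
    - [0,0,0,0,0,-40,1]
    - [0,0,0,0,0,-40,1]
    - [0,0,-0.05,-40,0,-20,1]
    - [0,0,-0.05,-45,0,0,1]
    - [0,0,0,-45,0,0,1]
    - [0,0,0,0,0,0,1]

```text
time_s: 6.95
tcp_pos: [0.4539, -0.1706, 0.1526]
eef_rot: [-179.4, -0.1, -90.5]
contact_force: [-0.5, -1.2, 0.4]
gripper_width: 0.0875
```

```bash
python3 - <<'E'
from h import *
go([.5518,.0766,.12],[180,0,-90])
crop(r.capture("wrist"),0,0,512,384,1,"w4.png")
E
```

```text
t 6.95 turn [-0.011 -0.002 -0.008] shift now [-248.   -95.5   33.2] after turn [-247.2  -97.9   32.6] w 0.0875 F [-0.5 -1.2  0.4]
```

View pics/w4.png

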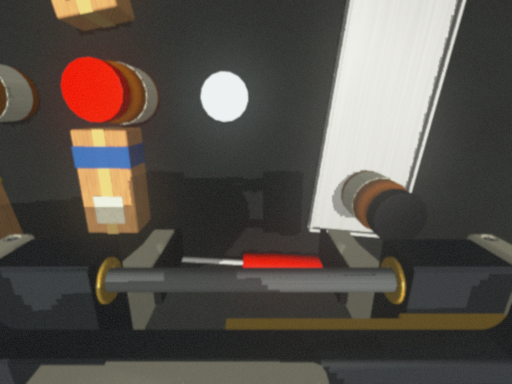

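```bash
python3 - <<'E'
from h import *
c=cam("wrist")
for n,p,z in [("black",(396,213),.089),("red",(95,91),.085)]: print(n,atz(c,*p,z).round(4))
go([.5493,-.0505,.12],[180,0,-90])
E
```

```text
black [ 0.4484 -0.2996  0.089 ]
red [ 0.5506 -0.0522  0.085 ]
t 7.0 turn [-0.011 -0.002 -0.008] shift now [-122.3  -94.    33.3] after turn [-121.5  -95.3   32.5] w 0.0873 F [-0.2 -0.6  0.6]
```

step_arm:
  deltas:
    - [-0.01,0,-0.008,-38,-30,0,1]
    - [0,0,0,-38,-30,0,1]
    - [0,0,0,-38,-30,0,1]
    - [0,0,0,-8,-5,0,1]
    - [0,0,0,0,0,0,1]

```text
time_s: 7.5
tcp_pos: [0.5525, -0.0494, 0.1515]
eef_rot: [-180.0, -0.2, -90.2]
contact_force: [0.2, -0.4, 0.3]
gripper_width: 0.0875
```

```bash
python3 - <<'E'
from h import *
go([.5495,-.0515,.026],[180,0,-90])
crop(r.capture("wrist"),0,0,512,384,1,"w5.png")
E
```

```text
t 7.5 turn [-0.    -0.003 -0.003] shift now [  1.7   3.  125.5] after turn [  2.1   3.  125.5] w 0.0875 F [ 0.2 -0.4  0.3]
```

View pics/w5.png

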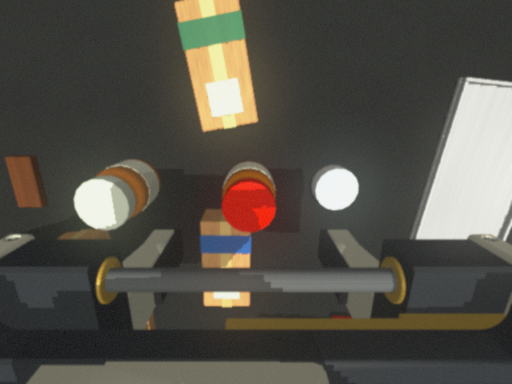

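step_arm:
  deltas:
    - [0,0,0,2,2,30,0.7]
    - [0,0,0,0,0,40,0.7]
    - [0,0,0,0,0,35,0.7]
    - [0,0,0,0,0,10,0.7]
    - [0,0,0,0,0,0,0.7]

```text
time_s: 8.05
tcp_pos: [0.5488, -0.0592, 0.0351]
eef_rot: [-179.8, -0.2, -90.6]
contact_force: [0.7, 2.1, 2.3]
gripper_width: 0.0749
```

```bash
python3 - <<'E'
from h import *
go([.5498,-.0515,.028],[180,0,-90])
crop(r.capture("wrist"),0,0,512,384,1,"w6.png")
E
```

```text
t 8.05 turn [-0.003 -0.003 -0.01 ] shift now [-7.7 -0.9  7.1] after turn [-7.7 -1.   7.1] w 0.0749 F [0.7 2.1 2.3]
```

View pics/w6.png

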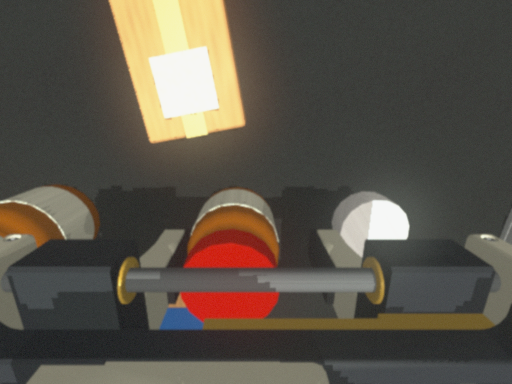

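step_arm:
  deltas:
    - [0,0,-0.01,-7,-1,0,0.7]
    - [0,0,0,0,0,6,0.7]
    - [0,0,0,0,0,0,0.7]

```text
time_s: 8.4
tcp_pos: [0.5525, -0.052, 0.0336]
eef_rot: [-179.4, -0.1, -90.0]
contact_force: [-0.1, -0.3, -0.2]
gripper_width: 0.0743
```

step_arm:
  deltas:
    - [-0.01,0,0,0,2,7,0.7]
    - [0,0,0,0,0,0,-1]
    - [0,0,0,0,0,0,-1]
    - [0,0,0,0,0,0,-1]
    - [0,0,0,0,0,0,-1]
    - [0,0,0,0,0,0,-1]

```text
time_s: 9.0
tcp_pos: [0.5515, -0.0514, 0.0275]
eef_rot: [-179.9, -0.1, -89.9]
contact_force: [-0.3, -0.3, -1.1]
gripper_width: 0.0534
```

step_arm:
  deltas:
    - [0,0,0,0,0,-25,-1]
    - [0,0,0,0,0,-40,-1]
    - [0,0,0.05,25,-5,0,-1]
    - [0,0,0.056,40,-8,0,-1]
    - [0,0,0,45,-4,0,-1]
    - [0,0,0,45,-4,0,-1]
    - [0,0,0,45,-4,0,-1]
    - [0,0,0,30,-2,0,-1]
    - [0,0,0,15,0,0,-1]
    - [0,0,0,0,0,0,-1]

```text
time_s: 10.0
tcp_pos: [0.5546, -0.3055, 0.0929]
eef_rot: [179.8, -0.1, -96.1]
contact_force: [0.8, 0.1, -2.2]
gripper_width: 0.0535
```

```bash
python3 - <<'E'
from h import *
go([.6015,-.3195,.0315],[180,0,-96.1])
E
```

```text
t 10.0 turn [ 0.004 -0.002 -0.   ] shift now [  8.8 -48.4  61.2] after turn [  9.  -48.1  61.4] w 0.0535 F [ 0.8  0.1 -2.2]
```

step_arm:
  deltas:
    - [0,0,0,9,-40,0,-1]
    - [0,0,0,0,-7,20,-1]
    - [0,0,0,0,0,20,-1]
    - [0,0,0,0,0,8,-1]
    - [0,0,0,0,0,0,-1]

```text
time_s: 10.5
tcp_pos: [0.6001, -0.3156, 0.0423]
eef_rot: [179.6, -0.0, -96.1]
contact_force: [0.3, -0.5, -1.1]
gripper_width: 0.0535
```

```bash
python3 - <<'E'
from h import *
go([.6015,-.3195,.0315],[180,0,-96.1])
E
```

```text
t 10.5 turn [ 0.007 -0.     0.001] shift now [ 3.8 -1.9 10.8] after turn [ 3.8 -1.8 10.8] w 0.0535 F [ 0.3 -0.5 -1.1]
```

step_arm:
  deltas:
    - [0.007,0,0,3,-2,6,-1]
    - [0,0,0,0,0,4,-1]
    - [0,0,0,0,0,2,-1]
    - [0,0,0,0,0,2,-1]

```text
time_s: 10.9
tcp_pos: [0.603, -0.3179, 0.0314]
eef_rot: [-179.8, -0.1, -95.9]
contact_force: [-6.5, 4.6, 18.8]
gripper_width: 0.0534
```

step_arm:
  deltas:
    - [0,0,0,0,0,-0.5,1]
    - [0,0,0,0,0,0,1]
    - [0,0,0,0,0,0,1]
    - [0,0,0,0,0,-15,1]
    - [0,0,0,0,0,-40,1]
    - [0,0,0,0,0,-40,1]
    - [0,0,-0.05,-40,0,-20,1]
    - [0,0,-0.05,-45,0,0,1]
    - [0,0,0,-45,3,0,1]
    - [0,0,0,-45,3,0,1]

```text
time_s: 11.9
tcp_pos: [0.6058, -0.1448, 0.1606]
eef_rot: [-179.2, -0.2, -90.4]
contact_force: [1.0, -0.1, 0.0]
gripper_width: 0.0878
```

step_arm:
  deltas:
    - [0,0,0,-45,3,0,1]
    - [0,0,0,-45,3,0,1]
    - [0,0,0,-30,3,0,1]
    - [0,0,0,0,0,0,1]

```text
time_s: 12.3
tcp_pos: [0.598, -0.0156, 0.1665]
eef_rot: [-178.8, -0.2, -90.2]
contact_force: [-0.5, -0.7, -0.2]
gripper_width: 0.0875
```

```bash
python3 - <<'E'
from h import *
go([.5518,.0766,.12],[180,0,-90])
crop(r.capture("wrist"),0,0,512,384,1,"w7.png")
crop(r.capture("top"),180,100,440,295,3,"t2.png")
E
```

```text
t 12.3 turn [-0.021 -0.003 -0.003] shift now [-92.2  47.4  45.3] after turn [-92.2  46.2  46.5] w 0.0875 F [-0.5 -0.7 -0.2]
```

View pics/w7.png

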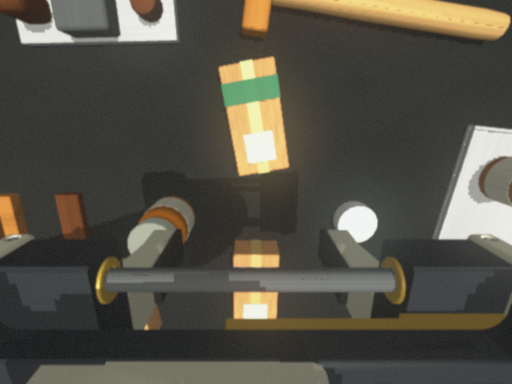

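View pics/t2.png

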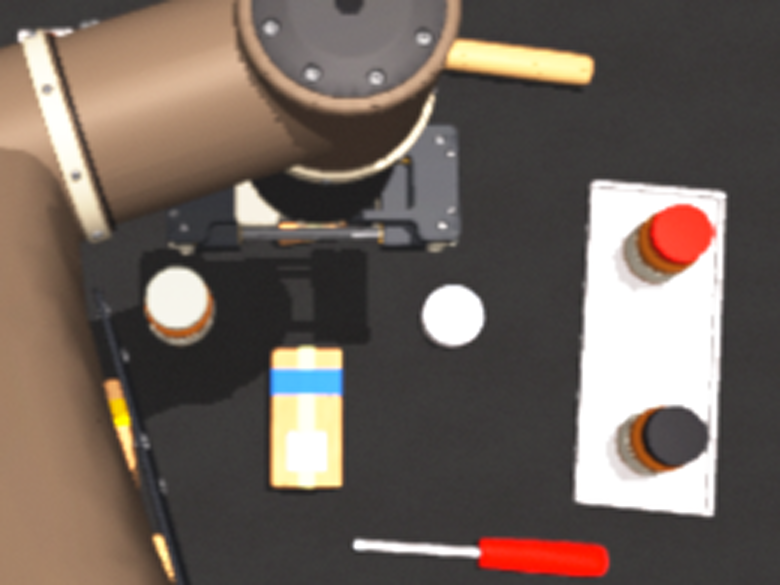

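step_arm:
  deltas:
    - [-0.02,0,0,-40,20,0,1]
    - [0,0,0,-40,20,0,1]
    - [0,0,0,-11,5,10,1]
    - [0,0,0,0,0,0,1]

```text
time_s: 12.8
tcp_pos: [0.5539, 0.071, 0.157]
eef_rot: [-179.9, -0.2, -90.6]
contact_force: [-0.2, 0.1, -0.3]
gripper_width: 0.0874
```

```bash
python3 - <<'E'
from h import *
go([.553,.0766,.028],[180,0,-90])
crop(r.capture("wrist"),0,0,512,384,1,"w8.png")
E
```

```text
t 12.8 turn [-0.002 -0.003 -0.011] shift now [ -6.1   1.2 129. ] after turn [ -5.6   0.9 129. ] w 0.0874 F [-0.2  0.1 -0.3]
```

View pics/w8.png

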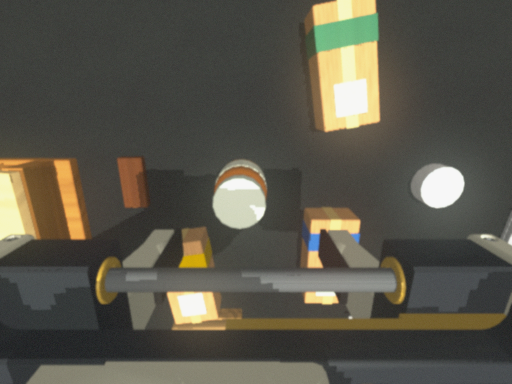

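step_arm:
  deltas:
    - [0,0,-0.01,-6,1,30,1]
    - [0,0,0,0,0,40,1]
    - [0,0,0,0,0,35,1]
    - [0,0,0,0,0,12,1]
    - [0,0,0,0,0,0,1]

```text
time_s: 13.35
tcp_pos: [0.5603, 0.0704, 0.0413]
eef_rot: [-179.4, -0.1, -90.4]
contact_force: [-0.4, -0.6, 0.5]
gripper_width: 0.0874
```

```bash
python3 - <<'E'
from h import *
go([.553,.0766,.028],[180,0,-90])
E
```

```text
t 13.35 turn [-0.01  -0.002 -0.007] shift now [-6.2  7.5 13.2] after turn [-6.2  7.3 13.3] w 0.0874 F [-0.4 -0.6  0.5]
```

step_arm:
  deltas:
    - [-0.01,0,-0.007,-6,7,0,1]
    - [0,0,0,0,0,12,1]
    - [0,0,0,0,0,0,1]

```text
time_s: 13.65
tcp_pos: [0.5555, 0.0764, 0.0319]
eef_rot: [-179.8, -0.1, -90.0]
contact_force: [-0.1, 0.3, -0.5]
gripper_width: 0.0878
```

```bash
python3 - <<'E'
from h import *
go([.553,.0766,.028],[180,0,-90])
E
```

```text
t 13.65 turn [-0.003 -0.001 -0.   ] shift now [-0.2  2.5  3.8] after turn [-0.2  2.5  3.9] w 0.0878 F [-0.1  0.3 -0.5]
```

step_arm:
  deltas:
    - [0,0,0,0,2,4,1]
    - [0,0,0,0,0,0,-1]
    - [0,0,0,0,0,0,-1]
    - [0,0,0,0,0,0,-1]
    - [0,0,0,0,0,0,-1]
    - [0,0,0,0,0,0,-1]
    - [0,0,0,0,0,-25,-1]
    - [0,0,0,0,0,-40,-1]
    - [0,0,0,0,0,-40,-1]
    - [0,0,0,0,0,0,-1]

```text
time_s: 14.65
tcp_pos: [0.5524, 0.0767, 0.1362]
eef_rot: [-179.9, -0.1, -90.0]
contact_force: [0.9, 1.1, -2.1]
gripper_width: 0.0532
```

```bash
python3 - <<'E'
from h import *
go([.5225,-.311,.034],[180,0,-96.1])
E
```

```text
t 14.65 turn [-0.002 -0.002  0.107] shift now [387.5  30.3 102.9] after turn [388.6 -11.5 102.2] w 0.0532 F [ 0.9  1.1 -2.1]
```

step_arm:
  deltas:
    - [0,0,0.05,25,0,0,-1]
    - [0,0,0.056,42,0,0,-1]
    - [0,0,0,45,-2,0,-1]
    - [0,0,0,45,-2,0,-1]
    - [0,0,0,45,-2,0,-1]
    - [0,0,0,45,-2,0,-1]
    - [0,0,0,45,-2,0,-1]
    - [0,0,0,40,-2,0,-1]
    - [0,0,0,15,0,0,-1]
    - [0,0,0,0,0,0,-1]

```text
time_s: 15.65
tcp_pos: [0.5272, -0.2811, 0.1302]
eef_rot: [179.8, 0.1, -96.2]
contact_force: [-0.2, 0.6, -2.1]
gripper_width: 0.0532
```

```bash
python3 - <<'E'
from h import *
go([.525,-.311,.034],[180,0,-96.1])
E
```

```text
t 15.65 turn [ 0.004  0.002 -0.002] shift now [30.1 -1.4 96.1] after turn [29.9 -1.  96.2] w 0.0532 F [-0.2  0.6 -2.1]
```

step_arm:
  deltas:
    - [0,0,0,28,-1,0,-1]
    - [0,0,0,0,0,30,-1]
    - [0,0,0,0,0,35,-1]
    - [0,0,0,0,0,10,-1]
    - [0,0,0,0,0,0,-1]

```text
time_s: 16.15
tcp_pos: [0.524, -0.3079, 0.0514]
eef_rot: [179.7, 0.2, -96.2]
contact_force: [-0.9, 0.5, -1.1]
gripper_width: 0.0531
```

```bash
python3 - <<'E'
from h import *
go([.525,-.311,.034],[180,0,-96.1])
E
```

```text
t 16.15 turn [ 0.006  0.003 -0.002] shift now [ 3.  -1.4 17.4] after turn [ 2.9 -1.3 17.4] w 0.0531 F [-0.9  0.5 -1.1]
```

step_arm:
  deltas:
    - [0.006,0.003,0,2.5,-1,10,-1]
    - [0,0,0,0,0,5,-1]
    - [0,0,0,0,0,3,-1]
    - [0,0,0,0,0,2,-1]

```text
time_s: 16.55
tcp_pos: [0.5272, -0.3101, 0.034]
eef_rot: [-179.7, -0.1, -96.1]
contact_force: [-6.8, 4.3, 16.8]
gripper_width: 0.0534
```

step_arm:
  deltas:
    - [0,0,0,0,0,-0.5,1]
    - [0,0,0,0,0,0,1]
    - [0,0,0,0,0,0,1]
    - [0,0,0,0,0,-15,1]
    - [0,0,0,0,0,-40,1]
    - [0,0,0,0,0,-40,1]
    - [0,0,-0.05,-40,5,-20,1]
    - [0,0,-0.05,-45,10,0,1]
    - [0,0,0,-45,8,0,1]
    - [0,0,0,-45,8,0,1]

```text
time_s: 17.55
tcp_pos: [0.5061, -0.1343, 0.1568]
eef_rot: [-179.2, -0.2, -90.5]
contact_force: [0.2, 0.6, -0.2]
gripper_width: 0.0875
```

step_arm:
  deltas:
    - [0,0,0,-45,8,0,1]
    - [0,0,0,-45,8,0,1]
    - [0,0,0,-45,8,0,1]
    - [0,0,0,-45,8,0,1]
    - [0,0,0,-40,8,0,1]
    - [0,0,0,0,0,0,1]
    - [0,0,0,0,0,0,1]

```text
time_s: 18.25
tcp_pos: [0.4666, 0.1001, 0.1598]
eef_rot: [-178.6, 0.1, -90.1]
contact_force: [0.1, 0.2, 0.1]
gripper_width: 0.0874
```

```bash
python3 - <<'E'
from h import *
go([.4357,.1449,.006],[180,0,-82.5])
crop(r.capture("wrist"),0,0,512,384,1,"w9.png")
crop(r.capture("top"),180,100,440,295,3,"t3.png")
E
```

```text
t 18.25 turn [-0.024 -0.001 -0.134] shift now [-44.6  34.7 153. ] after turn [-48.5  24.8 153.8] w 0.0874 F [0.1 0.2 0.1]
```

View pics/w9.png

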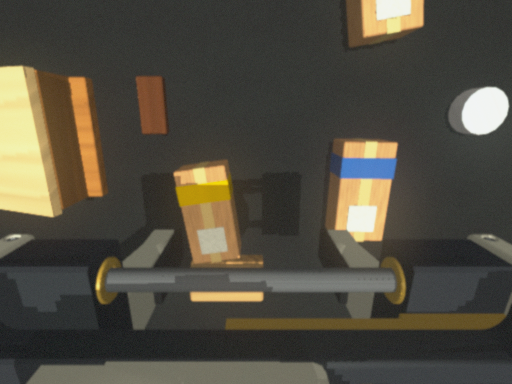

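View pics/t3.png

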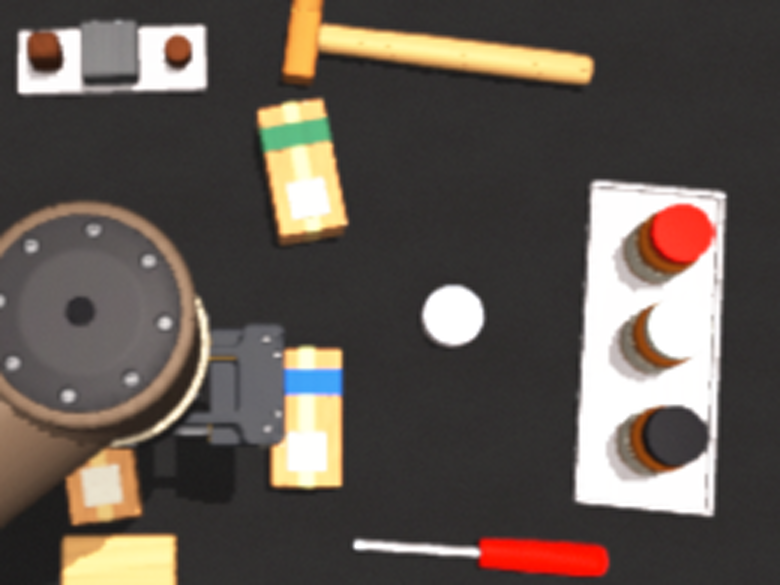

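```bash
python3 - <<'E'
from h import *
V=cam("wrist")[3]; o=-V[:3,:3].T@V[:3,3]; s=r.get_state(); A=R.from_euler('xyz',s["eef_rot"],degrees=True)
print("cam in tool",A.inv().apply(o-s["tcp_pos"]).round(3), s["joints"].round(1))
E
```

```text
cam in tool [ 0.    -0.083 -0.158] [ 36.3   4.2 -30.4   0.9 -54.2  52.9]
```

step_arm:
  deltas:
    - [-0.024,0,-0.067,-45,30,0,1]
    - [0,0,-0.067,-1,0,40,1]
    - [0,0,0,0,0,40,1]
    - [0,0,0,0,0,0,1]

```text
time_s: 18.75
tcp_pos: [0.4415, 0.14, 0.079]
eef_rot: [-179.8, 0.1, -82.7]
contact_force: [-0.1, -0.8, -0.4]
gripper_width: 0.0878
```

```bash
python3 - <<'E'
from h import *
go([.4357,.1449,.006],[180,0,-82.5])
crop(r.capture("wrist"),0,0,512,384,1,"w10.png")
E
```

```text
t 18.75 turn [-0.004  0.003 -0.004] shift now [-5.4  5.4 73. ] after turn [-5.6  5.1 73. ] w 0.0878 F [-0.1 -0.8 -0.4]
```

View pics/w10.png

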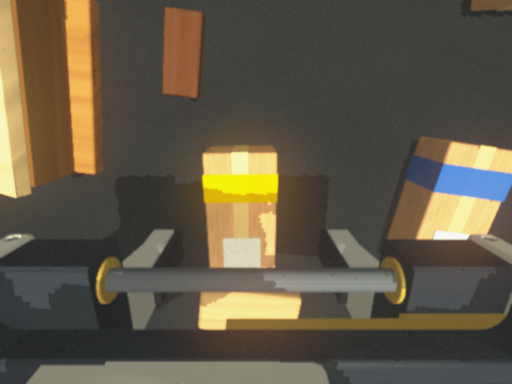

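step_arm:
  deltas:
    - [0,0,0,-5.5,5,30,1]
    - [0,0,0,0,0,28,1]
    - [0,0,0,0,0,8,1]
    - [0,0,0,0,0,0,1]

```text
time_s: 19.2
tcp_pos: [0.4439, 0.146, 0.0209]
eef_rot: [-179.1, 0.4, -83.0]
contact_force: [0.0, 0.2, -0.2]
gripper_width: 0.0874
```

```bash
python3 - <<'E'
from h import *
go([.4357,.1449,.006],[180,0,-82.5])
E
```

```text
t 19.2 turn [-0.015  0.007 -0.009] shift now [ 0.2  8.5 14.8] after turn [ 0.   8.3 14.9] w 0.0874 F [ 0.   0.2 -0.2]
```

step_arm:
  deltas:
    - [-0.015,0.006,0,0,8,9,1]
    - [0,0,0,0,1,4,1]
    - [0,0,0,0,0,0,1]

```text
time_s: 19.5
tcp_pos: [0.437, 0.1458, 0.0106]
eef_rot: [-179.8, 0.2, -83.1]
contact_force: [0.1, -0.6, 0.1]
gripper_width: 0.0877
```

```bash
python3 - <<'E'
from h import *
go([.4357,.1449,.006],[180,0,-82.5])
E
```

```text
t 19.5 turn [-0.003  0.003 -0.01 ] shift now [0.8 1.4 4.6] after turn [0.7 1.4 4.6] w 0.0877 F [ 0.1 -0.6  0.1]
```

step_arm:
  deltas:
    - [0,0,0,0.5,1,5,1]
    - [0,0,0,0,0,0,-1]
    - [0,0,0,0,0,0,-1]
    - [0,0,0,0,0,0,-1]
    - [0,0,0,0,0,0,-1]
    - [0,0,0,0,0,0,-1]
  squeeze: 35

```text
time_s: 20.1
tcp_pos: [0.4368, 0.1461, 0.0066]
eef_rot: [-179.7, 0.3, -83.0]
contact_force: [-0.0, -0.4, -0.5]
gripper_width: 0.0546
```

```bash
python3 - <<'E'
from h import *
go([.4357,.1449,.006],[180,0,-82.5])
E
```

```text
t 20.1 turn [-0.006  0.005 -0.009] shift now [1.  1.2 0.5] after turn [1.  1.2 0.6] w 0.0546 F [-0.  -0.4 -0.5]
```

```bash
cat >> h.py <<'E'
from scipy.spatial.transform import Slerp
h=np.radians(-91.0); t=np.radians(17)
O=np.array([.5196,.4263,.037])
Xc=np.array([np.cos(t)*np.cos(h),np.cos(t)*np.sin(h),np.sin(t)]); Zc=np.array([-np.sin(t)*np.cos(h),-np.sin(t)*np.sin(h),np.cos(t)]); Yc=np.cross(Zc,Xc)
def cr(x,y,z): return O+x*Xc+y*Yc+z*Zc
def incr(p): d=np.array(p)-O; return np.array([d@Xc,d@Yc,d@Zc])
# tool at placing: z=-Zc, y=-Xc (towards backstop), x=y×z
RP=R.from_matrix(np.c_[np.cross(-Xc,-Zc),-Xc,-Zc]); PE=RP.as_euler('xyz',degrees=True)
def plan(p,rpy,N):
    s=r.get_state(); A=R.from_euler('xyz',s["eef_rot"],degrees=True); B=R.from_euler('xyz',rpy,degrees=True)
    S=Slerp([0,1],R.concatenate([A,B])); p0=np.array(s["tcp_pos"]); d=(np.array(p)-p0)/N
    for k in range(N):
        a=S(k/N); b=S((k+1)/N)
        print((a.inv()*b).as_rotvec().round(3).tolist()+(a.inv().apply(d)*1000).round(1).tolist())
E
python3 - <<'E'
from h import *
print(PE,Xc,Yc,Zc,cr(.065,0,.15))
E
```

```text
[-163.    0.  179.] [-0.01668982 -0.95615911  0.2923717 ] [ 0.9998477  -0.01745241  0.        ] [0.00510259 0.29232718 0.95630476] [0.51928055 0.40799873 0.19944987]
```

step_arm:
  deltas:
    - [0,0,0,0,0,-20,-1]
    - [0,0,0,0,0,-40,-1]
    - [0,0,0,0,0,-45,-1]
    - [0,0,0,0,0,-45,-1]
    - [0,0,0,0,0,-30,-1]
    - [0,0,0,0,0,0,-1]

```text
time_s: 20.7
tcp_pos: [0.4333, 0.143, 0.1909]
eef_rot: [179.9, 0.0, -83.1]
contact_force: [-0.3, 0.1, -2.5]
gripper_width: 0.0547
```

```bash
python3 - <<'E'
from h import *
go([.5,.25,.25],[180,0,-180]); plan([.51,.25,.26],[180,0,-180],12)
E
```

```text
t 20.7 turn [ 0.002 -0.002  1.691] shift now [-98.3 -78.9 -59.3] after turn [-66.7 107.  -59.1] w 0.0547 F [-0.3  0.1 -2.5]
[0.0, -0.0, 0.141, -8.1, -7.4, -5.8]
[0.0, -0.0, 0.141, -9.1, -6.2, -5.8]
[0.0, -0.0, 0.141, -9.8, -4.9, -5.8]
[0.0, -0.0, 0.141, -10.4, -3.4, -5.8]
[0.0, -0.0, 0.141, -10.8, -1.9, -5.8]
[0.0, -0.0, 0.141, -11.0, -0.4, -5.8]
[0.0, -0.0, 0.141, -10.9, 1.1, -5.8]
[0.0, -0.0, 0.141, -10.6, 2.7, -5.8]
[0.0, -0.0, 0.141, -10.2, 4.1, -5.8]
[0.0, -0.0, 0.141, -9.5, 5.5, -5.8]
[0.0, -0.0, 0.141, -8.6, 6.8, -5.8]
[0.0, -0.0, 0.141, -7.6, 7.9, -5.8]
```

step_arm:
  deltas:
    - [0,0,0.141,-8.1,-7.4,-6,-1]
    - [0,0,0.141,-9.1,-6.2,-6,-1]
    - [0,0,0.141,-9.8,-5,-6,-1]
    - [0,0,0.141,-10.4,-3.4,-6,-1]
    - [0,0,0.141,-10.8,-2,-6,-1]
    - [0,0,0.141,-11,-0.4,-6,-1]
    - [0,0,0.141,-11,1,-6,-1]
    - [0,0,0.141,-10.6,2.7,-6,-1]
    - [0,0,0.141,-10,4,-6,-1]
    - [0,0,0.141,-9.5,5.5,-6,-1]

```text
time_s: 21.7
tcp_pos: [0.4938, 0.229, 0.2388]
eef_rot: [-179.8, -1.3, -167.3]
contact_force: [-0.4, 0.2, -2.5]
gripper_width: 0.0549
```

```bash
python3 - <<'E'
from h import *
plan(cr(.068,0,.14),PE,6)
E
```

```text
[0.048, 0.002, 0.04, -10.7, 27.3, 7.7]
[0.048, 0.002, 0.04, -9.6, 28.0, 6.3]
[0.048, 0.002, 0.04, -8.4, 28.6, 4.9]
[0.048, 0.002, 0.04, -7.3, 29.2, 3.5]
[0.048, 0.002, 0.04, -6.1, 29.6, 2.1]
[0.048, 0.002, 0.04, -4.9, 29.9, 0.6]
```

step_arm:
  deltas:
    - [0.048,0.002,0.04,-10.7,27,0,-1]
    - [0.048,0.002,0.04,-9.6,28,2,-1]
    - [0.048,0.002,0.04,-8.4,28,2,-1]
    - [0.048,0.002,0.04,-7.3,28,2,-1]
    - [0.048,0.002,0.04,-6,20,2,-1]
    - [0.048,0.002,0.04,-5,10,0,-1]
    - [0,0,0,0,0,0,-1]

```text
time_s: 22.4
tcp_pos: [0.5199, 0.376, 0.2017]
eef_rot: [-161.9, -0.3, 178.0]
contact_force: [-0.6, -0.6, -3.6]
gripper_width: 0.0548
```

```bash
python3 - <<'E'
from h import *
go(cr(.066,0,.14),PE); print(incr(r.get_state()["tcp_pos"]))
crop(r.capture("top"),30,120,290,315,3,"t4.png")
crop(r.capture("scene"),240,150,440,300,4,"s4.png")
E
```

```text
t 22.4 turn [-0.018 -0.009 -0.015] shift now [ 1.7 30.3  2.3] after turn [ 1.2 30.3  2.8] w 0.0548 F [-0.6 -0.6 -3.6]
[0.09628962 0.00122039 0.14279992]
```

View pics/t4.png

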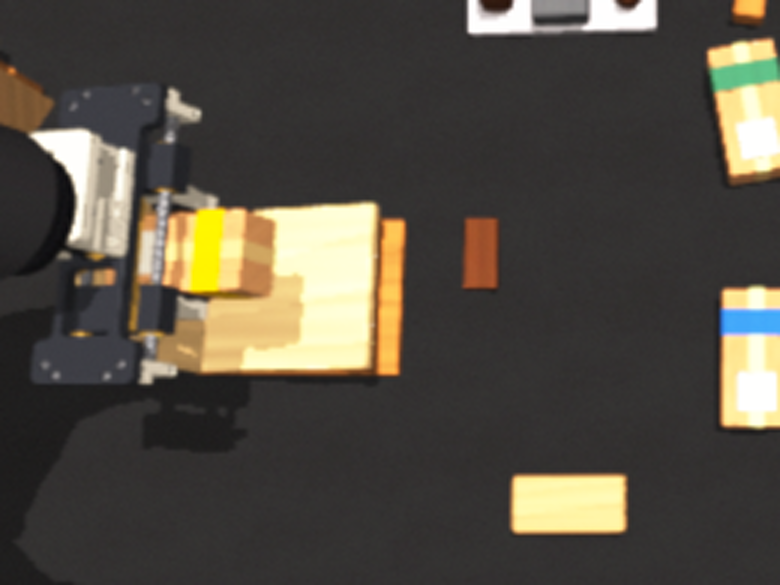

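View pics/s4.png

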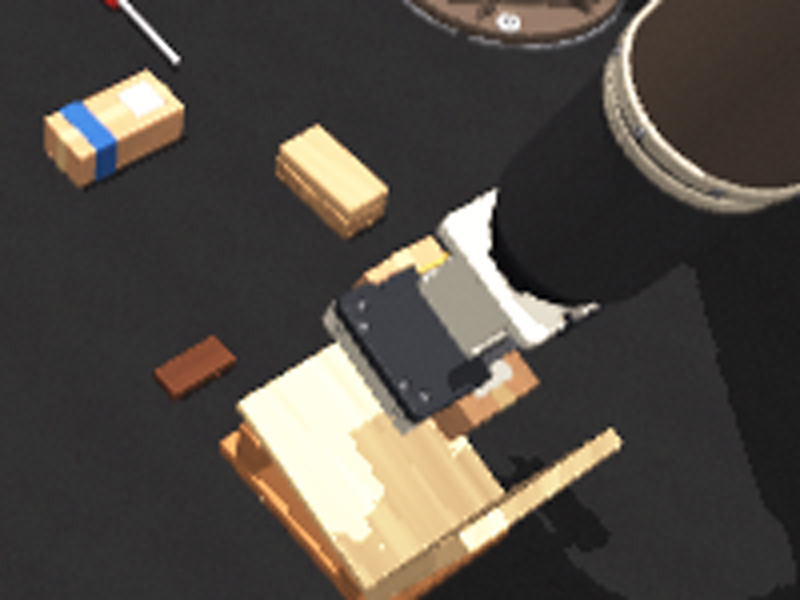

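step_arm:
  deltas:
    - [-0.018,-0.009,-0.015,1,15,0,-1]
    - [0,0,0,0,10,15,-1]
    - [0,0,0,0,0,30,-1]
    - [0,0,0,0,0,30,-1]
    - [0,0,0,0,0,15,-1]
    - [0,0,0,0,0,0,-1]

```text
time_s: 23.1
tcp_pos: [0.5181, 0.3704, 0.1046]
eef_rot: [-163.6, -0.0, 179.0]
contact_force: [-0.3, -0.6, -2.8]
gripper_width: 0.0546
```

```bash
python3 - <<'E'
from h import *
go(cr(.066,0,.01),PE); print(incr(r.get_state()["tcp_pos"]))
crop(r.capture("wrist"),0,0,512,384,1,"w11.png")
E
```

```text
t 23.1 turn [ 0.011 -0.001 -0.001] shift now [-0.6  6.8 38.4] after turn [-0.5  7.2 38.3] w 0.0546 F [-0.3 -0.6 -2.8]
[ 0.07318923 -0.00053344  0.04827614]
```

View pics/w11.png

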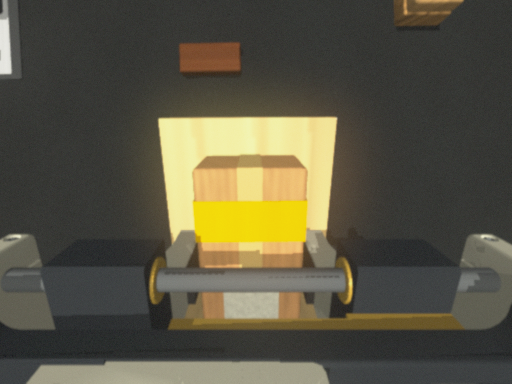

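step_arm:
  deltas:
    - [0.01,0,0,0,0,15,-1]
    - [0,0,0,0,0,12,-1]
    - [0,0,0,0,0,6,-1]
    - [0,0,0,0,0,2,-1]
    - [0,0,0,0,0,2,-1]

```text
time_s: 23.65
tcp_pos: [0.5196, 0.3613, 0.0698]
eef_rot: [-163.3, 0.2, 179.0]
contact_force: [-0.0, -0.1, -3.1]
gripper_width: 0.055
```

```bash
python3 - <<'E'
from h import *
go(cr(.056,0,.006),PE); print(incr(r.get_state()["tcp_pos"]))
E
```

```text
t 23.65 turn [ 0.005  0.003 -0.001] shift now [ 1.1 15.7  6.5] after turn [ 1.1 15.7  6.4] w 0.055 F [-0.  -0.1 -3.1]
[0.07174537 0.00110145 0.01240693]
```

step_arm:
  deltas:
    - [0,0,0,0.5,8,2,-1]
    - [0,0,0,0,4,1,-1]
    - [0,0,0,0,2,1,-1]
    - [0,0,0,0,2,1,-1]

```text
time_s: 24.05
tcp_pos: [0.5199, 0.3773, 0.0605]
eef_rot: [-163.4, 0.3, 179.0]
contact_force: [0.2, -0.3, -1.2]
gripper_width: 0.0552
```

```bash
python3 - <<'E'
from h import *
go(cr(.056,0,.006),PE); print(incr(r.get_state()["tcp_pos"]))
E
```

```text
t 24.05 turn [ 0.007  0.005 -0.001] shift now [ 1.1 -2.3  2.1] after turn [ 1.1 -2.3  2.2] w 0.0552 F [ 0.2 -0.3 -1.2]
[0.05369808 0.00111846 0.00817043]
```

step_arm:
  deltas:
    - [0.007,0.004,0,0,2,2,-1]
    - [0,0,0,0,1,1,-1]

```text
time_s: 24.25
tcp_pos: [0.52, 0.378, 0.0593]
eef_rot: [-162.7, 0.1, 179.0]
contact_force: [-2.7, -4.6, 8.2]
gripper_width: 0.0549
```

```bash
python3 - <<'E'
from h import *
go(cr(.056,0,.006),PE); print(incr(r.get_state()["tcp_pos"]))
E
```

```text
t 24.25 turn [-0.005  0.001 -0.001] shift now [ 1.2 -3.3  1.3] after turn [ 1.2 -3.3  1.3] w 0.0549 F [-2.7 -4.6  8.2]
[0.05267034 0.00123576 0.00725215]
```

step_arm:
  deltas:
    - [0,0,0,0,0,0,1]
    - [0,0,0,0,0,0,1]
    - [0,0,0,0,0,0,1]
    - [0,0,0,0,0,0,1]
    - [0,0,0,0,0,-20,1]
    - [0,0,0,0,0,-40,1]
    - [0,0,0,0,0,-40,1]
    - [0,0,0,0,-20,-40,1]
    - [0,0,0,0,-30,0,1]
    - [0,0,0,0,0,0,1]

```text
time_s: 25.25
tcp_pos: [0.52, 0.3729, 0.2127]
eef_rot: [-162.6, 0.0, 179.0]
contact_force: [-0.3, -0.8, -0.6]
gripper_width: 0.0875
```

```bash
python3 - <<'E'
from h import *
s=r.get_state();print(s["joints"],s["tcp_pos"],s["eef_rot"])
crop(r.capture("wrist"),0,0,512,384,1,"w12.png")
crop(r.capture("top"),30,120,290,315,3,"t5.png")
E
```

```text
[ 58.38604053  25.09327435  -0.08259932   8.94476419 -80.02624847
 -62.07131591] [0.52001596 0.3729299  0.21267988] [-1.62586001e+02  3.50709280e-02  1.79049949e+02]
```

View pics/w12.png

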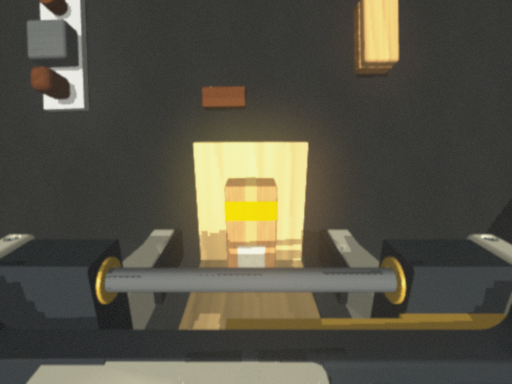

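View pics/t5.png

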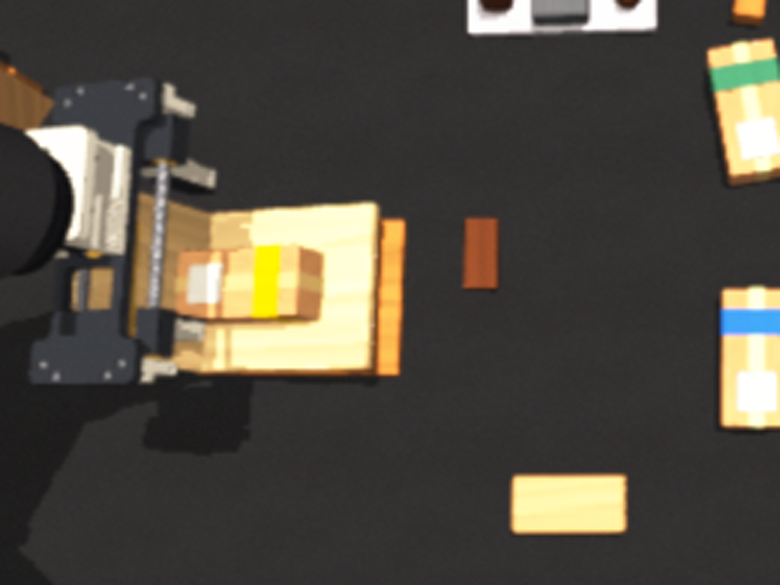

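```bash
python3 - <<'E'
from h import *
plan([.4615,-.023,.14],[180,0,-90.8],12)
E
```

```text
[-0.02, -0.02, -0.13, 4.4, -29.9, 15.6]
[-0.02, -0.02, -0.13, 8.5, -29.4, 14.9]
[-0.02, -0.02, -0.13, 12.6, -28.3, 14.1]
[-0.02, -0.02, -0.13, 16.4, -26.7, 13.3]
[-0.02, -0.02, -0.13, 20.0, -24.5, 12.4]
[-0.02, -0.02, -0.13, 23.3, -22.0, 11.5]
[-0.02, -0.02, -0.13, 26.2, -19.0, 10.6]
[-0.02, -0.02, -0.13, 28.6, -15.6, 9.7]
[-0.02, -0.02, -0.13, 30.6, -11.9, 8.9]
[-0.02, -0.02, -0.13, 32.1, -8.0, 8.0]
[-0.02, -0.02, -0.13, 33.0, -4.0, 7.3]
[-0.02, -0.02, -0.13, 33.4, 0.2, 6.6]
```

step_arm:
  deltas:
    - [-0.02,-0.02,-0.13,4.4,-30,12,1]
    - [-0.02,-0.02,-0.13,8.5,-29.4,13,1]
    - [-0.02,-0.02,-0.13,12.6,-28.3,14,1]
    - [-0.02,-0.02,-0.13,16.4,-26.7,13.3,1]
    - [-0.02,-0.02,-0.13,20,-24.5,12.4,1]
    - [-0.02,-0.02,-0.13,23.3,-22,11.5,1]
    - [-0.02,-0.02,-0.13,26.2,-19,10.6,1]
    - [-0.02,-0.02,-0.13,28.6,-15.6,9.7,1]
    - [-0.02,-0.02,-0.13,30.6,-12,9,1]
    - [-0.02,-0.02,-0.13,32,-8,8,1]

```text
time_s: 26.35
tcp_pos: [0.4744, 0.0432, 0.1462]
eef_rot: [-178.1, -2.4, -103.4]
contact_force: [0.0, -0.2, 0.6]
gripper_width: 0.0878
```

```bash
python3 - <<'E'
from h import *
plan([.4615,-.023,.13],[180,0,-90.8],3)
E
```

```text
[-0.01, -0.015, -0.073, 22.2, -0.7, 6.4]
[-0.01, -0.015, -0.073, 22.3, 0.9, 6.0]
[-0.01, -0.015, -0.073, 22.3, 2.4, 5.7]
```

step_arm:
  deltas:
    - [-0.01,-0.015,-0.073,22,-0.7,6,1]
    - [-0.01,-0.015,-0.073,22,1,6,1]
    - [-0.01,-0.015,-0.073,12,2.4,6,1]
    - [0,0,0,0,0,0,1]
    - [0,0,0,0,0,0,1]

```text
time_s: 26.85
tcp_pos: [0.4598, -0.0172, 0.1254]
eef_rot: [179.5, 0.0, -90.5]
contact_force: [0.1, -0.2, 1.5]
gripper_width: 0.0875
```

```bash
python3 - <<'E'
from h import *
go([.4615,-.023,.006],[180,0,-90.8])
crop(r.capture("wrist"),0,0,512,384,1,"w13.png")
crop(r.capture("top"),180,100,440,295,3,"t6.png")
E
```

```text
t 26.85 turn [0.009 0.    0.006] shift now [  5.8  -2.9 119.4] after turn [  5.8  -1.8 119.4] w 0.0875 F [ 0.1 -0.2  1.5]
```

View pics/w13.png

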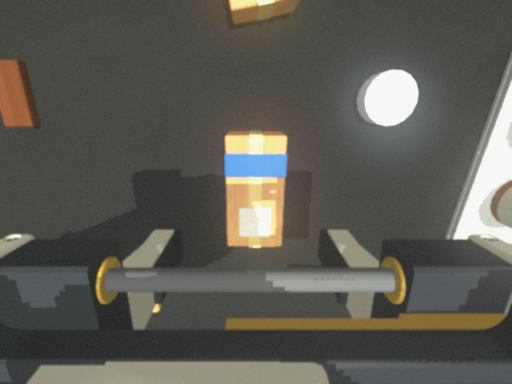

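View pics/t6.png

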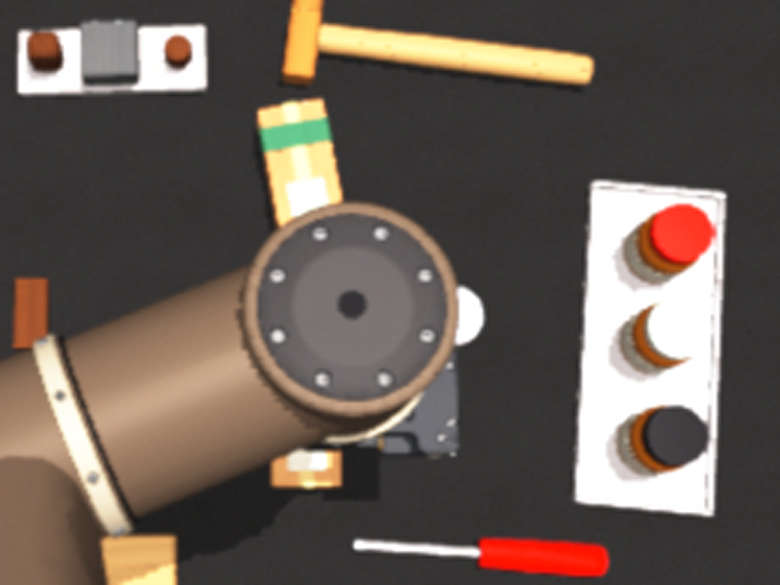

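```bash
python3 - <<'E'
from h import *
c=cam("wrist"); a=atz(c,256,134,.04);b=atz(c,255,236,.04);b2=atz(c,255,246,.0); print(a,b,b2,(a+b)/2)
E
```

```text
[ 0.51950857 -0.02222991  0.04      ] [ 0.42049177 -0.02122779  0.04      ] [ 0.38717063 -0.02182921  0.        ] [ 0.47000017 -0.02172885  0.04      ]
```

step_arm:
  deltas:
    - [0.009,0,0.006,6,-2,20,1]
    - [0,0,0,0,0,40,1]
    - [0,0,0,0,0,35,1]
    - [0,0,0,0,0,12,1]
    - [0,0,0,0,0,0,1]

```text
time_s: 27.45
tcp_pos: [0.4659, -0.0177, 0.0175]
eef_rot: [-179.6, 0.1, -90.6]
contact_force: [-0.2, 0.1, 0.3]
gripper_width: 0.088
```

```bash
python3 - <<'E'
from h import *
go([.4615,-.023,.006],[180,0,-90.8])
E
```

```text
t 27.45 turn [-0.008  0.001  0.003] shift now [ 5.4  4.5 11.4] after turn [ 5.4  4.3 11.5] w 0.088 F [-0.2  0.1  0.3]
```

step_arm:
  deltas:
    - [-0.008,0,0.003,5,3,7,1]
    - [0,0,0,0,0,4,1]
    - [0,0,0,0,0,0,1]

```text
time_s: 27.75
tcp_pos: [0.4642, -0.0213, 0.0072]
eef_rot: [-179.9, 0.1, -90.7]
contact_force: [-0.9, 0.1, -0.1]
gripper_width: 0.0879
```

```bash
python3 - <<'E'
from h import *
go([.463,-.0225,.006],[180,0,-90.8])
E
```

```text
t 27.75 turn [-0.001  0.002  0.002] shift now [1.2 1.2 1.2] after turn [1.2 1.2 1.2] w 0.0879 F [-0.9  0.1 -0.1]
```

step_arm:
  deltas:
    - [0,0,0,1,1,1,1]
    - [0,0,0,0,0,0,-1]
    - [0,0,0,0,0,0,-1]
    - [0,0,0,0,0,0,-1]
    - [0,0,0,0,0,0,-1]
    - [0,0,0,0,0,0,-1]

```text
time_s: 28.35
tcp_pos: [0.4647, -0.0219, 0.0083]
eef_rot: [-179.7, 0.2, -90.7]
contact_force: [0.9, -0.1, -1.9]
gripper_width: 0.0544
```

step_arm:
  deltas:
    - [0,0,0,0,0,-20,-1]
    - [0,0,0,0,0,-40,-1]
    - [0,0,0,0,0,-45,-1]
    - [0,0,0,0,0,-45,-1]
    - [0,0,0,0,0,-40,-1]
    - [0,0,0,0,0,-10,-1]
    - [0,0,0,0,0,0,-1]

```text
time_s: 29.05
tcp_pos: [0.4595, -0.0236, 0.2123]
eef_rot: [179.7, 0.1, -90.8]
contact_force: [-0.6, 0.0, -4.6]
gripper_width: 0.055
```

```bash
python3 - <<'E'
from h import *
# waypoint
W=cr(.12,0,.21); print(W)
plan([.50,.22,.26],[180,0,-175],10)
E
```

```text
[0.51866877 0.37294961 0.2729086 ]
[0.0, -0.0, 0.147, -24.4, -3.7, -4.8]
[0.0, -0.0, 0.147, -24.7, -0.1, -4.7]
[0.0, -0.0, 0.147, -24.4, 3.6, -4.7]
[0.0, -0.0, 0.147, -23.7, 7.1, -4.7]
[0.0, -0.0, 0.147, -22.4, 10.5, -4.7]
[0.0, -0.0, 0.147, -20.6, 13.6, -4.7]
[0.0, -0.0, 0.147, -18.4, 16.5, -4.7]
[0.0, -0.0, 0.147, -15.8, 19.0, -4.7]
[0.0, -0.0, 0.147, -12.8, 21.1, -4.7]
[0.0, -0.0, 0.147, -9.6, 22.8, -4.8]
```

step_arm:
  deltas:
    - [0,0,0.147,-24.4,-3.7,-4.8,-1]
    - [0,0,0.147,-24.7,0,-4.8,-1]
    - [0,0,0.147,-24.4,3.6,-4.8,-1]
    - [0,0,0.147,-23.7,7,-4.8,-1]
    - [0,0,0.147,-22.4,10.5,-4.8,-1]
    - [0,0,0.147,-20.6,13.6,-4.8,-1]
    - [0,0,0.147,-18.4,16.5,-4.8,-1]
    - [0,0,0.147,-15.8,19,-4.8,-1]
    - [0,0,0.147,-12.8,21,-4.8,-1]
    - [0,0,0.147,-9.6,22.8,-4.8,-1]

```text
time_s: 30.05
tcp_pos: [0.4938, 0.2226, 0.2359]
eef_rot: [-179.4, -2.2, -176.9]
contact_force: [0.4, 0.2, -3.2]
gripper_width: 0.0549
```

```bash
python3 - <<'E'
from h import *
plan(cr(.08,0,.16),PE,6)
E
```

```text
[0.047, -0.004, 0.013, -5.9, 28.8, 3.2]
[0.047, -0.004, 0.013, -5.5, 29.0, 1.9]
[0.047, -0.004, 0.013, -5.2, 29.1, 0.5]
[0.047, -0.004, 0.013, -4.8, 29.1, -0.8]
[0.047, -0.004, 0.013, -4.4, 29.1, -2.2]
[0.047, -0.004, 0.013, -4.1, 29.1, -3.6]
```

step_arm:
  deltas:
    - [0.047,-0.004,0.013,-5.9,29,0,-1]
    - [0.047,-0.004,0.013,-5.5,29,0,-1]
    - [0.047,-0.004,0.013,-5.2,29,0,-1]
    - [0.047,-0.004,0.013,-4.8,29,-1,-1]
    - [0.047,-0.004,0.013,-4.4,22,-2,-1]
    - [0.047,-0.004,0.013,-4,12,0,-1]
    - [0,0,0,0,0,0,-1]

```text
time_s: 30.75
tcp_pos: [0.5155, 0.3773, 0.1981]
eef_rot: [-161.5, -1.0, 178.4]
contact_force: [-0.0, -0.5, -3.7]
gripper_width: 0.0546
```

```bash
python3 - <<'E'
from h import *
go(cr(.07,0,.065),PE); print(incr(r.get_state()["tcp_pos"]))
crop(r.capture("wrist"),0,0,512,384,1,"w14.png")
E
```

```text
t 30.75 turn [-0.027 -0.02  -0.006] shift now [-4.6 26.  74. ] after turn [-3.3 24.  74.7] w 0.0546 F [-0.  -0.5 -3.7]
[ 0.09400037 -0.00328485  0.13974628]
```

View pics/w14.png

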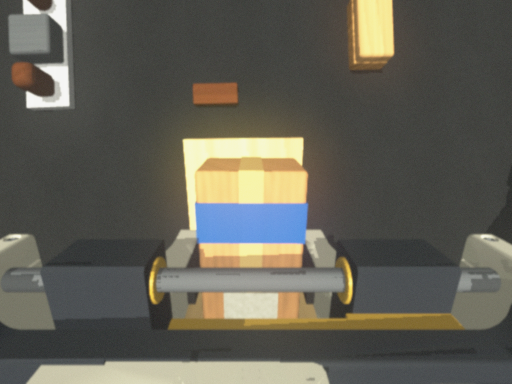

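step_arm:
  deltas:
    - [-0.027,-0.02,-0.006,-3.5,15,0,-1]
    - [0,0,0,0,8,20,-1]
    - [0,0,0,0,0,25,-1]
    - [0,0,0,0,0,15,-1]
    - [0,0,0,0,0,0,-1]

```text
time_s: 31.3
tcp_pos: [0.5164, 0.3765, 0.1243]
eef_rot: [-162.9, -0.4, 178.9]
contact_force: [-0.5, -0.5, -2.8]
gripper_width: 0.0548
```

```bash
python3 - <<'E'
from h import *
go(cr(.066,0,.055),PE); print(incr(r.get_state()["tcp_pos"]))
E
```

```text
t 31.3 turn [-0.001 -0.008  0.001] shift now [-2.5  7.2 13.9] after turn [-2.3  7.2 13.9] w 0.0548 F [-0.5 -0.5 -2.8]
[ 0.07323538 -0.00234495  0.06891509]
```

step_arm:
  deltas:
    - [0,-0.008,0,-2.3,10,8,-1]
    - [0,0,0,0,4,4,-1]
    - [0,0,0,0,1,2,-1]
    - [0,0,0,0,0,0,-1]

```text
time_s: 31.7
tcp_pos: [0.5196, 0.3873, 0.1059]
eef_rot: [-163.0, 0.1, 179.1]
contact_force: [0.4, -0.3, -2.9]
gripper_width: 0.055
```

```bash
python3 - <<'E'
from h import *
go(cr(.0533,0,.049),PE); print(incr(r.get_state()["tcp_pos"]))
E
```

```text
t 31.7 turn [0.001 0.001 0.001] shift now [0.7 4.2 5.5] after turn [0.7 4.2 5.5] w 0.055 F [ 0.4 -0.3 -2.9]
[0.05745447 0.00065605 0.05445053]
```

step_arm:
  deltas:
    - [0,0,0,0.5,3,2,-1]
    - [0,0,0,0,2,2,-1]
    - [0,0,0,0,1,2,-1]

```text
time_s: 32.0
tcp_pos: [0.5198, 0.389, 0.1015]
eef_rot: [-162.8, 0.1, 179.1]
contact_force: [0.1, -1.9, -0.2]
gripper_width: 0.0549
```

```bash
python3 - <<'E'
from h import *
go(cr(.0533,0,.049),PE); s=r.get_state(); F=s["contact_force"]; print(incr(s["tcp_pos"]),F@Xc,F@Zc)
E
```

```text
t 32.0 turn [-0.004  0.003  0.001] shift now [0.9 1.2 1.8] after turn [0.9 1.2 1.8] w 0.0549 F [ 0.1 -1.9 -0.2]
[0.05451165 0.00085066 0.05079499] 1.764453947462075 -0.6974492808327052
```

step_arm:
  deltas:
    - [0,0,0,0,1.5,2,-1]
    - [0,0,0,0,1,1.5,-1]

```text
time_s: 32.2
tcp_pos: [0.5201, 0.3885, 0.0997]
eef_rot: [-162.6, 0.2, 179.1]
contact_force: [-4.3, -2.6, 8.3]
gripper_width: 0.0548
```

```bash
python3 - <<'E'
from h import *
go(cr(.0533,0,.049),PE); s=r.get_state(); F=s["contact_force"]; print(incr(s["tcp_pos"]),F@Xc,F@Zc)
E
```

```text
t 32.2 turn [-0.007  0.003  0.   ] shift now [ 1.1  1.2 -0.1] after turn [ 1.1  1.2 -0. ] w 0.0548 F [-4.3 -2.6  8.3]
[0.05446115 0.00114331 0.04895691] 4.986919462596466 7.19164198430195
```

step_arm:
  deltas:
    - [0,0,0,0,0,0,1]
    - [0,0,0,0,0,0,1]
    - [0,0,0,0,0,0,1]
    - [0,0,0,0,0,0,1]
    - [0,0,0,0,0,-20,1]
    - [0,0,0,0,0,-40,1]
    - [0,0,0,0,0,-40,1]
    - [0,0,0,0,-20,-25,1]
    - [0,0,0,0,-30,0,1]
    - [0,0,0,0,0,0,1]

```text
time_s: 33.2
tcp_pos: [0.5199, 0.3813, 0.2389]
eef_rot: [-162.8, 0.3, 179.2]
contact_force: [0.0, 0.3, 0.0]
gripper_width: 0.0876
```

```bash
python3 - <<'E'
from h import *
s=r.get_state();print(s["tcp_pos"],s["eef_rot"])
crop(r.capture("wrist"),0,0,512,384,1,"w15.png")
crop(r.capture("top"),30,100,300,302,2.9,"t7.png")
E
```

```text
[0.51986349 0.38130337 0.23893645] [-162.77360899    0.27958133  179.21676493]
```

View pics/w15.png

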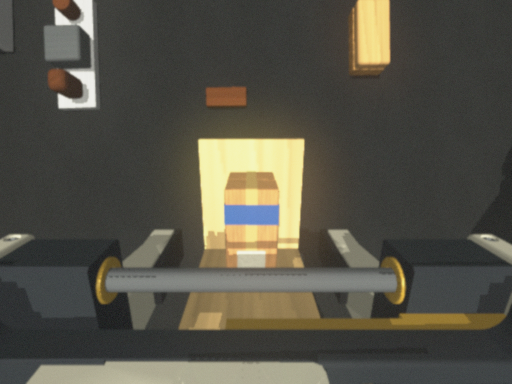

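View pics/t7.png

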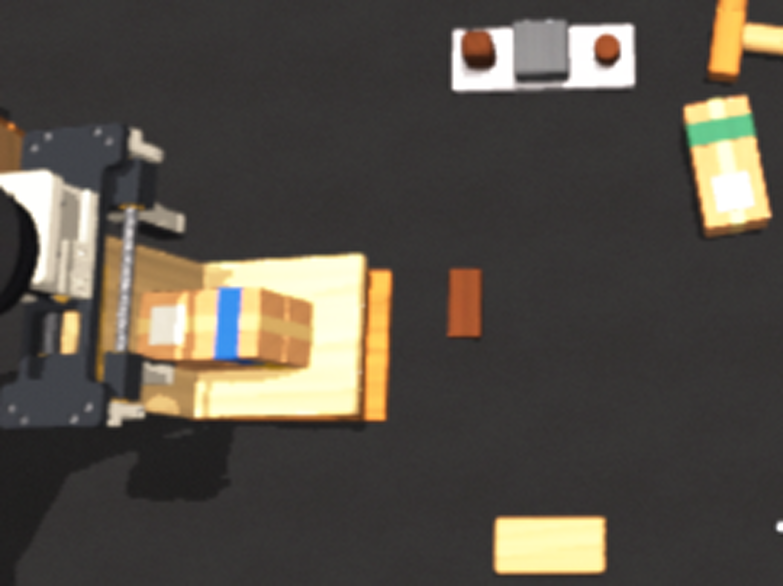

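```bash
python3 - <<'E'
from h import *
im=r.capture("top"); crop(im,200,120,310,200,7,"t8.png")
plan([.6703,-.0229,.16],[180,0,-81],13)
E
```

```text
[-0.017, -0.02, -0.133, -12.0, -27.9, 14.9]
[-0.017, -0.02, -0.133, -7.9, -29.5, 14.6]
[-0.017, -0.02, -0.133, -3.6, -30.5, 14.2]
[-0.017, -0.02, -0.133, 0.8, -30.9, 13.7]
[-0.017, -0.02, -0.133, 5.1, -30.7, 13.1]
[-0.017, -0.02, -0.133, 9.4, -30.0, 12.4]
[-0.017, -0.02, -0.133, 13.6, -28.7, 11.7]
[-0.017, -0.02, -0.133, 17.5, -26.8, 10.9]
[-0.017, -0.02, -0.133, 21.1, -24.4, 10.1]
[-0.017, -0.02, -0.133, 24.4, -21.6, 9.2]
[-0.017, -0.02, -0.133, 27.2, -18.3, 8.4]
[-0.017, -0.02, -0.133, 29.5, -14.7, 7.5]
[-0.017, -0.02, -0.133, 31.4, -10.7, 6.7]
```

View pics/t8.png

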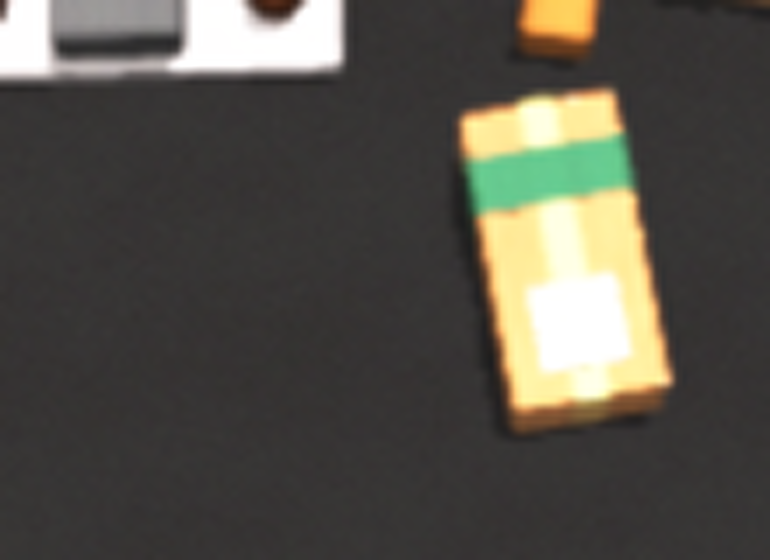

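Green carton unmoved: same corners, (461,117) to (669,380).

step_arm:
  deltas:
    - [-0.017,-0.02,-0.133,-12,-28,12,1]
    - [-0.017,-0.02,-0.133,-8,-29.5,13,1]
    - [-0.017,-0.02,-0.133,-3.6,-30.5,14,1]
    - [-0.017,-0.02,-0.133,0.8,-31,13.7,1]
    - [-0.017,-0.02,-0.133,5,-30.7,13,1]
    - [-0.017,-0.02,-0.133,9.4,-30,12.4,1]
    - [-0.017,-0.02,-0.133,13.6,-28.7,11.7,1]
    - [-0.017,-0.02,-0.133,17.5,-26.8,11,1]
    - [-0.017,-0.02,-0.133,21,-24.4,10,1]
    - [-0.017,-0.02,-0.133,24.4,-21.6,9,1]

```text
time_s: 34.35
tcp_pos: [0.6433, 0.0752, 0.1696]
eef_rot: [-177.2, -3.4, -100.6]
contact_force: [0.5, 0.3, 1.3]
gripper_width: 0.0877
```

```bash
python3 - <<'E'
from h import *
plan([.6703,-.0229,.13],[180,0,-81],4)
E
```

```text
[-0.01, -0.017, -0.085, 22.2, -10.6, 11.8]
[-0.01, -0.017, -0.085, 23.3, -8.8, 11.3]
[-0.01, -0.017, -0.085, 24.1, -6.8, 10.8]
[-0.01, -0.017, -0.085, 24.8, -4.9, 10.4]
```

step_arm:
  deltas:
    - [-0.01,-0.017,-0.085,22,-10.6,11,1]
    - [-0.01,-0.017,-0.085,23,-8.8,11,1]
    - [-0.01,-0.017,-0.085,24,-7,11,1]
    - [-0.01,-0.017,-0.085,16,-4,10,1]
    - [0,0,0,0,0,0,1]
    - [0,0,0,0,0,0,1]

```text
time_s: 34.95
tcp_pos: [0.6705, -0.0199, 0.1205]
eef_rot: [179.2, 0.3, -80.3]
contact_force: [0.4, 0.4, -0.4]
gripper_width: 0.0876
```

```bash
python3 - <<'E'
from h import *
go([.6703,-.0229,.006],[180,0,-81])
crop(r.capture("wrist"),0,0,512,384,1,"w16.png")
E
```

```text
t 34.95 turn [0.013 0.005 0.012] shift now [  3.5  -0.9 114.5] after turn [  2.9   0.6 114.5] w 0.0876 F [ 0.4  0.4 -0.4]
```

View pics/w16.png

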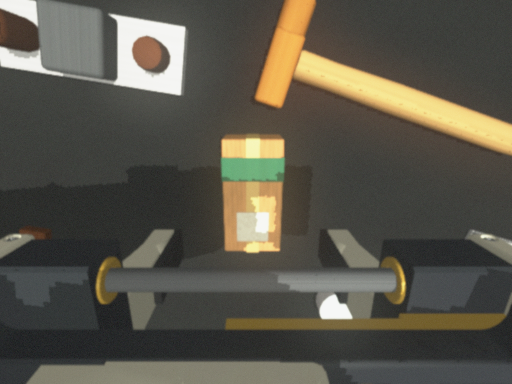

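step_arm:
  deltas:
    - [0.013,0.005,0.008,3,0,20,1]
    - [0,0,0,0,0,40,1]
    - [0,0,0,0,0,32,1]
    - [0,0,0,0,0,10,1]
    - [0,0,0,0,0,0,1]

```text
time_s: 35.5
tcp_pos: [0.6725, -0.017, 0.0185]
eef_rot: [-179.7, -0.1, -80.6]
contact_force: [-0.4, 0.0, 0.4]
gripper_width: 0.0876
```

```bash
python3 - <<'E'
from h import *
go([.671,-.0229,.006],[180,0,-80.8])
E
```

```text
t 35.5 turn [-0.005 -0.001  0.003] shift now [ 5.6  2.5 12.5] after turn [ 5.6  2.4 12.5] w 0.0876 F [-0.4  0.   0.4]
```

step_arm:
  deltas:
    - [-0.005,0,0,5,2,8,1]
    - [0,0,0,0,0,4,1]
    - [0,0,0,0,0,0,1]
    - [0,0,0,0,0,1,-1]
    - [0,0,0,0,0,0,-1]
    - [0,0,0,0,0,0,-1]
    - [0,0,0,0,0,0,-1]
    - [0,0,0,0,0,0,-1]

```text
time_s: 36.3
tcp_pos: [0.6753, -0.0211, 0.0112]
eef_rot: [-179.5, -0.1, -80.6]
contact_force: [0.1, -0.1, -2.8]
gripper_width: 0.055
```

step_arm:
  deltas:
    - [0,0,0,0,0,-20,-1]
    - [0,0,0,0,0,-40,-1]
    - [0,0,0,0,0,-45,-1]
    - [0,0,0,0,0,-45,-1]
    - [0,0,0,0,0,-45,-1]
    - [0,0,0,0,0,-30,-1]
    - [0,0,0,0,0,0,-1]

```text
time_s: 37.0
tcp_pos: [0.67, -0.0218, 0.24]
eef_rot: [179.9, -0.1, -80.7]
contact_force: [-0.1, -1.3, -1.5]
gripper_width: 0.0549
```

```bash
python3 - <<'E'
from h import *
print(cr(.13,0,.21))
plan([.53,.20,.28],[180,0,-178],12)
E
```

```text
[0.51850187 0.36338802 0.27583232]
[0.0, -0.0, 0.142, -20.1, 8.5, -3.3]
[0.0, -0.0, 0.142, -18.7, 11.3, -3.3]
[0.0, -0.0, 0.142, -16.9, 13.8, -3.3]
[0.0, -0.0, 0.142, -14.8, 16.1, -3.3]
[0.0, -0.0, 0.142, -12.4, 18.0, -3.3]
[0.0, -0.0, 0.142, -9.8, 19.6, -3.3]
[0.0, -0.0, 0.142, -6.9, 20.7, -3.3]
[0.0, -0.0, 0.142, -3.9, 21.5, -3.3]
[0.0, -0.0, 0.142, -0.8, 21.8, -3.3]
[0.0, -0.0, 0.142, 2.3, 21.7, -3.3]
[0.0, -0.0, 0.142, 5.3, 21.2, -3.3]
[0.0, -0.0, 0.142, 8.2, 20.2, -3.3]
```

step_arm:
  deltas:
    - [0,0,0.142,-20,8.5,-3.3,-1]
    - [0,0,0.142,-18.7,11.3,-3.3,-1]
    - [0,0,0.142,-17,13.8,-3.3,-1]
    - [0,0,0.142,-14.8,16,-3.3,-1]
    - [0,0,0.142,-12.4,18,-3.3,-1]
    - [0,0,0.142,-9.8,19.6,-3.3,-1]
    - [0,0,0.142,-7,20.7,-3.3,-1]
    - [0,0,0.142,-4,21.5,-3.3,-1]
    - [0,0,0.142,-0.8,21.8,-3.3,-1]
    - [0,0,0.142,2.3,21.7,-3.3,-1]

```text
time_s: 38.0
tcp_pos: [0.5488, 0.1694, 0.263]
eef_rot: [179.9, -1.1, -165.5]
contact_force: [0.0, -0.2, -2.2]
gripper_width: 0.0548
```

```bash
python3 - <<'E'
from h import *
plan(cr(.095,0,.18),PE,7)
E
```

```text
[0.042, 0.003, 0.039, -3.7, 31.3, 3.7]
[0.042, 0.003, 0.039, -2.5, 31.6, 2.4]
[0.042, 0.003, 0.039, -1.3, 31.7, 1.0]
[0.042, 0.003, 0.039, -0.1, 31.8, -0.3]
[0.042, 0.003, 0.039, 1.1, 31.7, -1.6]
[0.042, 0.003, 0.039, 2.4, 31.5, -2.9]
[0.042, 0.003, 0.039, 3.6, 31.3, -4.2]
```

step_arm:
  deltas:
    - [0.042,0.003,0.039,-3.7,31,0,-1]
    - [0.042,0.003,0.039,-2.5,31.6,0,-1]
    - [0.042,0.003,0.039,-1.3,31.7,0,-1]
    - [0.042,0.003,0.039,0,31,0,-1]
    - [0.042,0.003,0.039,1,30,-1.6,-1]
    - [0.042,0.003,0.039,2.4,22,-3,-1]
    - [0.042,0.003,0.039,3.6,15,-4,-1]
    - [0,0,0,0,0,0,-1]

```text
time_s: 38.8
tcp_pos: [0.515, 0.3681, 0.2403]
eef_rot: [-162.0, -0.1, 177.9]
contact_force: [0.2, -0.4, -2.5]
gripper_width: 0.0548
```

```bash
python3 - <<'E'
from h import *
go(cr(.068,0,.115),PE); print(incr(r.get_state()["tcp_pos"]))
crop(r.capture("wrist"),0,0,512,384,1,"w17.png")
E
```

```text
t 38.8 turn [-0.017 -0.008 -0.017] shift now [-3.3 48.3 61.6] after turn [-3.6 47.2 62.4] w 0.0548 F [ 0.2 -0.4 -2.5]
[ 0.11519646 -0.00362742  0.17740591]
```

View pics/w17.png

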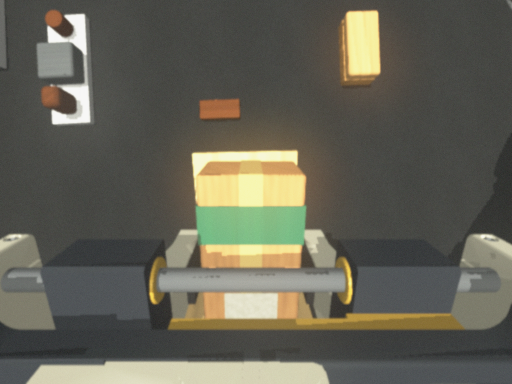

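step_arm:
  deltas:
    - [-0.017,-0.008,-0.017,-3.5,25,5,-1]
    - [0,0,0,0,17,20,-1]
    - [0,0,0,0,0,25,-1]
    - [0,0,0,0,0,0,-1]

```text
time_s: 39.25
tcp_pos: [0.5196, 0.3923, 0.1763]
eef_rot: [-163.3, -0.1, 179.1]
contact_force: [-0.4, -0.3, -1.5]
gripper_width: 0.0549
```

```bash
python3 - <<'E'
from h import *
go(cr(.066,0,.1),PE); print(incr(r.get_state()["tcp_pos"]))
E
```

```text
t 39.25 turn [ 0.005 -0.002  0.002] shift now [ 0.5  7.1 23.3] after turn [ 0.6  7.2 23.2] w 0.0549 F [-0.4 -0.3 -1.5]
[0.07321719 0.00058926 0.12324829]
```

step_arm:
  deltas:
    - [0.005,0,0,0.5,3,12,-1]
    - [0,0,0,0,3,8,-1]
    - [0,0,0,0,3,2,-1]
    - [0,0,0,0,0,0,-1]

```text
time_s: 39.65
tcp_pos: [0.5206, 0.3946, 0.1532]
eef_rot: [-163.2, -0.0, 179.1]
contact_force: [0.3, -0.2, -1.3]
gripper_width: 0.0547
```

```bash
python3 - <<'E'
from h import *
go(cr(.0545,0,.09),PE); print(incr(r.get_state()["tcp_pos"]))
crop(r.capture("scene"),280,200,420,305,5.5,"s9.png")
E
```

```text
t 39.65 turn [ 0.003 -0.     0.001] shift now [ 1.5  9.7 11.9] after turn [ 1.5  9.7 11.9] w 0.0547 F [ 0.3 -0.2 -1.3]
[0.06423056 0.00150552 0.1018974 ]
```

View pics/s9.png

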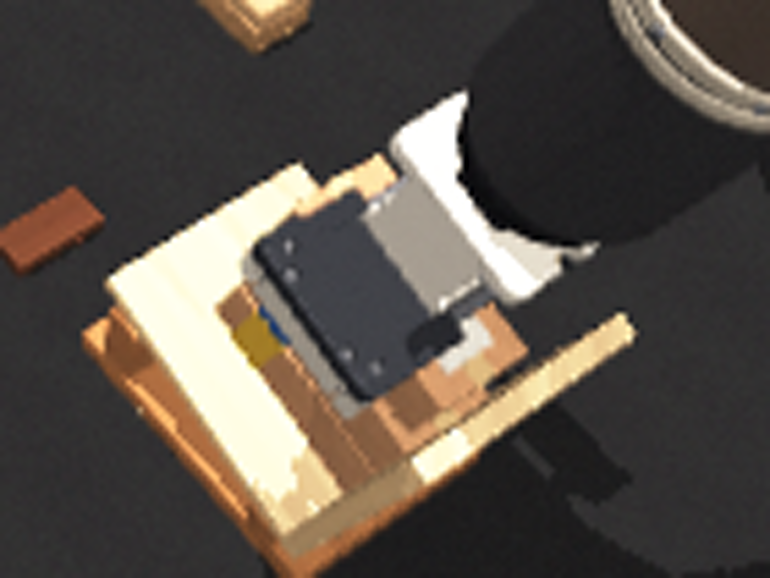

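step_arm:
  deltas:
    - [0,0,0,1,4,5,-1]
    - [0,0,0,0,3,2,-1]
    - [0,0,0,0,2,1,-1]

```text
time_s: 40.0
tcp_pos: [0.5202, 0.4, 0.1454]
eef_rot: [-163.1, 0.1, 179.1]
contact_force: [0.1, -10.9, 9.8]
gripper_width: 0.0546
```

```bash
python3 - <<'E'
from h import *
go(cr(.0545,0,.09),PE); s=r.get_state(); F=s["contact_force"]; print(incr(s["tcp_pos"]),F@Xc,F@Zc)
E
```

```text
t 40.0 turn [0.001 0.001 0.001] shift now [1.1 2.3 6. ] after turn [1.1 2.3 6. ] w 0.0546 F [  0.1 -10.9   9.8]
[0.0567917  0.00110732 0.09595361] 13.24464942802737 6.190767841527428
```

step_arm:
  deltas:
    - [0,0,0,0,-1,2,-1]
    - [0,0,0,0,0,1.5,-1]
    - [0,0,0,0,0,1,-1]

```text
time_s: 40.3
tcp_pos: [0.5205, 0.3983, 0.142]
eef_rot: [-163.1, 0.1, 179.1]
contact_force: [-2.4, 0.6, 6.6]
gripper_width: 0.055
```

```bash
python3 - <<'E'
from h import *
go(cr(.0545,0,.09),PE); s=r.get_state(); F=s["contact_force"]; print(incr(s["tcp_pos"]),F@Xc,F@Zc)
E
```

```text
t 40.3 turn [0.002 0.003 0.001] shift now [1.4 2.9 2.3] after turn [1.4 2.9 2.3] w 0.055 F [-2.4  0.6  6.6]
[0.05743678 0.0013761  0.09226609] 1.4023097483966478 6.48574856670216
```

step_arm:
  deltas:
    - [0,0,0,0,1.5,0.5,-1]
    - [0,0,0,0,0.5,0.5,-1]

```text
time_s: 40.5
tcp_pos: [0.5206, 0.3989, 0.142]
eef_rot: [-163.0, 0.2, 179.1]
contact_force: [-2.0, -1.7, 3.9]
gripper_width: 0.0546
```

```bash
python3 - <<'E'
from h import *
go(cr(.0545,0,.09),PE); s=r.get_state(); F=s["contact_force"]; print(incr(s["tcp_pos"]),F@Xc,F@Zc)
E
```

```text
t 40.5 turn [0.    0.003 0.001] shift now [1.5 2.4 2.4] after turn [1.5 2.4 2.4] w 0.0546 F [-2.  -1.7  3.9]
[0.05686761 0.00148964 0.09243309] 2.7606281996349975 3.2663931218913684
```

step_arm:
  deltas:
    - [0,0,0,0,0,0,1]
    - [0,0,0,0,0,0,1]
    - [0,0,0,0,0,0,1]
    - [0,0,0,0,0,0,1]
    - [0,0,0,0,0,-20,1]
    - [0,0,0,0,0,-40,1]
    - [0,0,0,0,0,-40,1]
    - [0,0,0,0,-30,-10,1]
    - [0,0,0,0,-40,0,1]
    - [0,0,0,0,0,0,1]

```text
time_s: 41.5
tcp_pos: [0.5198, 0.3659, 0.2695]
eef_rot: [-163.1, 0.1, 179.2]
contact_force: [0.1, 0.8, 0.4]
gripper_width: 0.0876
```

```bash
python3 - <<'E'
from h import *
s=r.get_state();print(s["tcp_pos"],s["eef_rot"])
crop(r.capture("wrist"),0,0,512,384,1,"w18.png")
E
```

```text
[0.51982771 0.36588615 0.26950659] [-1.63071183e+02  1.31921808e-01  1.79221684e+02]
```

View pics/w18.png

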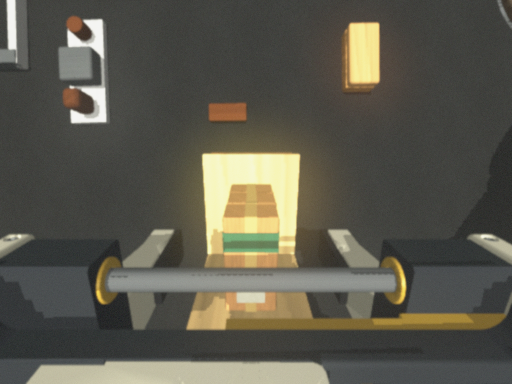

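step_arm:
  deltas:
    - [0,0,0,0,-40,0,1]
    - [0,0,0,0,-45,0,1]
    - [0,0,0,0,-45,0,1]
    - [0,0,0,0,-45,10,1]
    - [0,0,0,0,-45,10,1]
    - [0,0,0,0,-45,10,1]
    - [0,0,0,0,-40,0,1]
    - [0,0,0,0,0,0,1]
    - [0,0,0,0,0,0,1]

```text
time_s: 42.45
tcp_pos: [0.5153, 0.0609, 0.3251]
eef_rot: [-162.9, -0.1, 179.5]
contact_force: [0.0, 0.6, -1.0]
gripper_width: 0.0878
```

```bash
python3 - <<'E'
from h import *
s=r.get_state();print(s["tcp_pos"],s["eef_rot"])
crop(r.capture("top"),30,80,440,310,1.9,"t10.png")
crop(r.capture("top"),30,170,180,270,5.3,"t11.png")
crop(r.capture("scene"),130,110,420,310,2.7,"s11.png")
E
```

```text
[0.51531883 0.06091819 0.32509283] [-1.62879936e+02 -1.44557433e-01  1.79466601e+02]
```

View pics/t10.png

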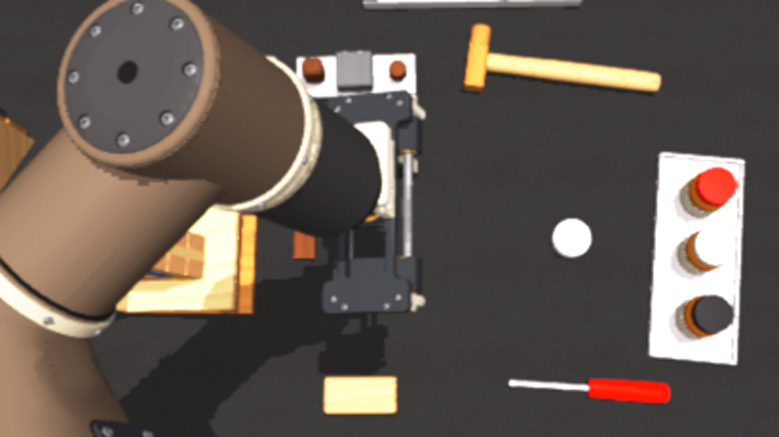

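View pics/t11.png

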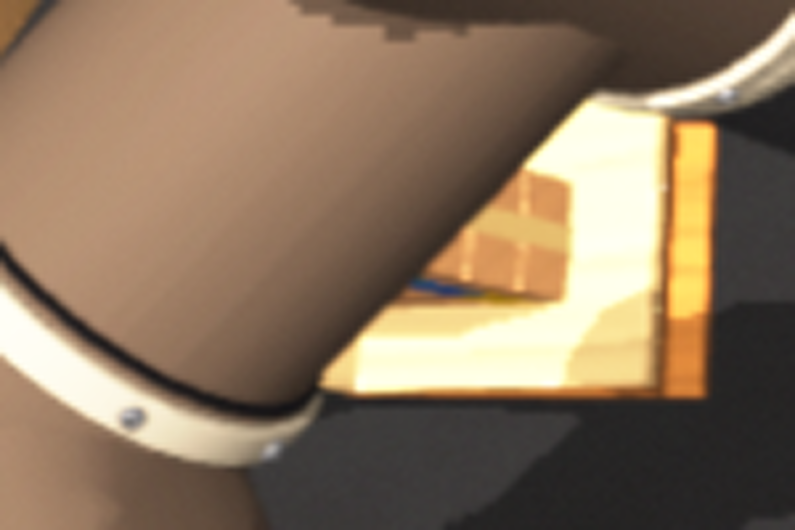

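View pics/s11.png

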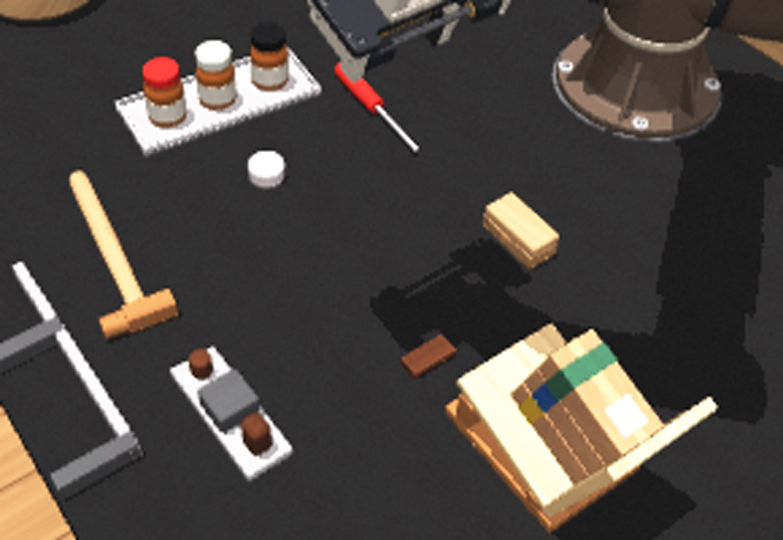

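step_arm:
  deltas:
    - [0,0,0,0,-40,0,1]
    - [0,0,0,0,-40,10,1]
    - [0,0,0,0,-40,10,1]
    - [0,0,0,0,-40,10,1]
    - [0,0,0,0,-40,10,1]
    - [0,0,0,0,0,0,1]
    - [0,0,0,0,0,0,1]

```text
time_s: 43.3
tcp_pos: [0.5188, -0.1388, 0.3421]
eef_rot: [-162.7, -0.6, -179.7]
contact_force: [-0.2, 0.0, 0.0]
gripper_width: 0.0876
```

```bash
python3 - <<'E'
from h import *
im=r.capture("top")
c=cam("top"); o2=O-.0035*Xc
im2=np.ascontiguousarray(cv2.resize(im[170:270,30:180],None,fx=5.3,fy=5.3,interpolation=cv2.INTER_CUBIC))
# overlay expected top face of stack
P=[o2+x*Xc+y*Yc+.12*Zc for x,y in [(0,-.0275),(.11,-.0275),(.11,.0275),(0,.0275)]]
q=((proj(c,P)-[30,170]+.5)*5.3-.5).astype(int); cv2.polylines(im2,[q],True,(255,0,255),1)
cv2.imwrite("pics/t12.png",im2[:,:,::-1])
print(r.get_state()["tcp_pos"])
E
```

```text
[ 0.51881163 -0.13843674  0.34198981]
```

View pics/t12.png

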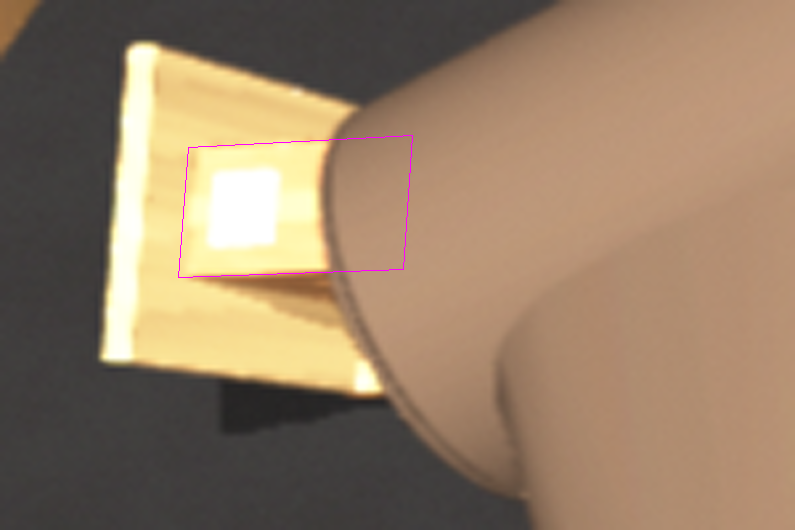

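```bash
python3 -c "
from plant import r
print(r.close_job())"
```

```text
the job is handed in; nothing more can be done
None
```

The job is handed in, at about 43 s of the 210 s allowed. No verdict was reported.

**Jars:** I stood the black-, red- and white-capped jars in the tray first. The last top and scene views show all three upright inside the rim. I worked out numeric positions only for the black jar, about -76 mm (x) and 4 mm (y) from the tray's centre.

**Cartons:** I then stacked three cartons in the rack, bottom to top: yellow, blue, green. The red carton was not in the scene. I pushed each one until I felt both the backstop and the surface below it, then let go.

**Last checks:**
- **Stack:** in the last wrist view it sat in the middle of the rack's width. In the last top view the green carton's visible edges lay within a few mm of where they should be. The arm hid its far half, but the scene view shows the whole pile flat against the backstop.
- **Rack position:** the backstop turned out to be about 3 mm from where the top camera put it. I went by the contact forces instead.
- **Bystanders:** they looked unmoved by eye in the last views. I did not measure them, and I saw no carton get knocked.
- **Arm:** it was clear of everything when I handed in.

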